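Mark the new hammers in the treadle press

ROBOT

A 6-joint arm with a two-finger parallel gripper is mounted at the origin on the work surface. World frame = base frame: x ahead of the robot, y to its left, z up, the work surface at z = 0. Lengths are in m, angles in rad, forces in N, time in s.
With the tool pointing down it reaches from about 0.25 to 0.725 m from the base axis. Payload 4 kg.
Tool frame: the origin (TCP) lies on the centre line of the jaws, within the pads' length; the fingertips stand ahead of it and the grasp point (between the pads) lies 11 mm behind it (bot.tip_extent is the z of the fingertips in the tool frame, in m); z points along the fingers, y is the direction in which the jaws open and shut (so a half turn about z gives the same grasp; the last joint's range is limited). The gripper opens to 85 mm and grips with 20 to 120 N. Pads are 22 mm wide; open, the fingers measure 114 mm over their backs; the gripper's body (76 mm by 85 mm) begins 54 mm behind the grasp point. The pads swing forward as they close: fully open they stand 13 mm farther back than shut.
Start: joints at [-1.192, 0.241, 0.005, 1.335, 0, 1.571], TCP at [0.185, -0.465, 0.239] pointing down, gripper open.
Joint ranges: [-2.72, 2.72], [-1.05, 1.87], [-1.09, 1.28], [-1.99, 2.15], [-1.42, 1.44], [-3.14, 3.14]. Speed limits (rad/s): [2.79, 2.79, 3.14, 3.14, 3.14, 3.14].

INTERFACE

Orientations are given as a unit quaternion [x, y, z, w].
In Python, from workcell import bot gives the robot as it stands.
- The arm moves only by the shell command python3 -m jog 'ROWS'. ROWS is JSON, a list that holds one entry, the list of rows, each a list of 7 numbers: the shift along the world's x, y, z in m, then the turn, a rotation vector about the world's x, y, z in degrees, then the closure in counts, from 0 (fully open) to 255 (shut). In form: [[[tx, ty, tz, ax, ay, az, fingers], ...]]. A call has 1 to 10 rows; each row is the pose to reach, as a shift and turn from the pose commanded when the call began; what a row does not reach only later rows make up. A row lasts 1/12 s, in which the tool goes at most 41.7 mm and 7.16 degrees, less where a joint would pass 70% of its speed; a pose out of reach is approached as far as the arm can. A call with a gripper value outside its range is refused whole. The fingers move at their own pace and stop on an object; the grip force is fixed at half the most. Time passes only in rows, so rows that repeat a pose let the fingers close. It gives the time, the measured TCP pose, the force and the opening at its end, in the units of the state.
- bot.get_obs(): the state, without advancing time (a new reading comes with each control period).
- bot.camera(name): name is "scene" or "side" or "wrist"; returns the picture (384x512x3 uint8, blue, green, red); there is no depth.
- bot.camera_model(name): a dict with "K" (3x3 intrinsics, pixels), "k1" (the pictures are not rectified: a ray, as slopes to the right and down, at radius r is drawn at 1 + k1 r^2 times it, then the intrinsics apply), "T" (4x4, takes a point from camera to world coordinates). Camera axes: x right, y down, z forward; pixel columns grow to the right and rows downward; lengths in m; the calibration is good to about 2 mm. A picture is of the moment at which its call begins: read the wrist's pose just before it. camera_model takes no time and is no camera call; for the wrist camera it gives the pose at the moment of the call.
- bot.job_done(): hands the job in, once; it reports no verdict.
The state is a dict: "clock": time; "joint_pos": joint angles; "joint_vel": joint speeds; "tau": joint torques, N m; "eef_pos": TCP position; "tool_rot": TCP orientation; "ft_force": force on the tool from outside, world axes, zero at the start; "ft_torque": the same for the moment, N m; "grip_width": finger opening in m.
Only numpy, scipy, OpenCV 4.12 (cv2) and the standard library are available. Lean on these libraries where they do the work, as an engineer would, in place of code of your own. Each camera call takes 0.05 s, during which the arm holds its last target. There are 200 camera calls.

TASK

Lay every hammer on the bench (two or three) flat in a bay of its own on the bed of the treadle press, head towards the robot and the end of the handle where the stamp bar comes down, and let go; with all of them in place push the spring pedal down to its stop and let it come right up again, twice over, to mark them, then move every hammer to the plywood rack and lay each flat along a bay of its own. Grip each hammer at its balance point near the heavy head so that it always travels level, set it down without dropping it, and leave the other things on the bench where they are.

Things in the scene. Friction and masses are not known exactly. Their poses are not given: they have to be found in the camera images.
- hamA_mid (a point): long hammer, 200 mm long; dark steel head 30 mm long x 52 wide, pale wooden steel-cored handle 24 wide; head and handle 30 mm thick, lies flat; 0.6 kg. Point: half-way along it, half-way up; x along the handle to the head, z up. Balances 44 mm from here towards the head (on the handle, 26 mm behind the head). May be absent
- hamB_mid (a point): second long hammer, same as hamA, 200 mm long; dark steel head 30 mm long x 52 wide, pale wooden steel-cored handle 24 wide; head and handle 30 mm thick, lies flat; 0.6 kg. Point: half-way along it, half-way up; x along the handle to the head, z up. Balances 44 mm from here towards the head (on the handle, 26 mm behind the head). May be absent
- hamC_mid (a point): short hammer with a bigger head, 176 mm long; dark steel head 36 mm long x 56 wide, pale wooden steel-cored handle 28 wide; head and handle 30 mm thick, lies flat; 0.75 kg. Point: half-way along it, half-way up; x along the handle to the head, z up. Balances 32 mm from here towards the head (on the handle, 20 mm behind the head). May be absent
- hamA_butt (a point): middle of the end face of hamA's handle (the end away from the head), half-way up
- hamB_butt (a point): middle of the end face of hamB's handle (the end away from the head), half-way up
- hamC_butt (a point): middle of the end face of hamC's handle (the end away from the head), half-way up
- hamA_bal (a point): balance point of hamA: on the handle 26 mm behind the head, half-way up; grip it here, within 25 mm along the hammer; axes as hamA_mid
- hamB_bal (a point): balance point of hamB: on the handle 26 mm behind the head, half-way up; grip it here, within 25 mm along the hammer; axes as hamB_mid
- hamC_bal (a point): balance point of hamC: on the handle 20 mm behind the head, half-way up; grip it here, within 25 mm along the hammer; axes as hamC_mid
- press_bed (a point): middle of the press bed's top face, 14 mm above the table. Fixed steel plate 232 mm wide; x along the bays, away from the robot (plate from -135 to +165 mm), z up. Three bays, centres y = -72, 0, +72 mm, parted by ribs 6 mm high, 8 wide, x = -5 to +70. A hammer lies in a bay along x, head to -x (towards the robot), end of its handle at x = +90 mm (20 mm either way will do)
- stamp_line (a point): where the stamp bar comes down: across the middle bay, 30 mm above the bed, at x = +87 mm of press_bed; same axes. The bar is worked by the pedal and swings down to just over the handles; at rest it stands upright at x = +152 mm of press_bed, to 100 mm above the bed, between 50 mm high cheeks at y = +-108 mm
- pedal_pad (a point): top of the rubber pad near the raised free end (towards the robot) of the press's pedal, a steel plate 140 x 70 mm at the -y side of the bed (194 mm off its middle), hinged at its far end 112 mm from here. About 80 mm above the table at rest; pushed down here it sinks about 31 mm to the stop, moving some 9 mm towards the robot. Moves with the pedal; x away from the robot along the bed
- pedal (a joint): pedal angle, rad: 0 at rest (up), 0.28 at its stop (fully down). A spring brings it back up; it takes roughly 4 to 8 N at the pad
- rack_bed (a point): middle of the top face of the fixed plywood rack board, 230 x 232 mm, 12 mm thick; x along its bays, away from the robot, z up. Three bays, centres y = -72, 0, +72 mm, parted by ribs 6 mm high, 8 wide, x = +10 to +95. A hammer lies flat along a bay, head to -x (towards the robot, clear of the ribs), its middle within 40 mm of the board's middle
- block1: bystander: small domed wooden hat block, 72 mm across, 50 mm high; origin under its middle; leave it where it is
- block2: bystander: domed wooden hat block, 90 mm across, 60 mm high; origin under its middle; leave it where it is
- block3: bystander: domed wooden hat block, 80 mm across, 45 mm high; origin under its middle; leave it where it is
- rasp: bystander: rasp with wooden handle, 240 mm long; origin under its middle; leave it where it is
- brush: bystander: glue brush, 170 mm long; origin under its middle; leave it where it is
- glue: bystander: glue jar, 60 mm across, 90 mm high; origin under its middle; leave it where it is
- offcut: bystander: wooden offcut 90 x 50 x 30 mm; origin under its middle; leave it where it is
Not all that is in view belongs to the job. What is shaped like the part that bears hamB_mid but green or purple is not meant.

How it is judged:
On the way, in this order (a step that is already met when the one before it is completed fails the run):
1. every hammer lies flat in a bay of the press, head towards the robot, handle end under the stamp bar's place, let go (z of hamA_mid in the frame of press_bed between 0.01 and 0.019 m and angle between hamA_mid's own x axis and vertical between 1.51 and 1.63 rad and y of hamA_mid in the frame of press_bed between -0.1 and 0.1 m and angle between the x axis of each of hamA_mid, hamB_mid, hamC_mid and the x axis of press_bed, either way round below 0.22 rad and x of hamA_butt in the frame of press_bed between 0.068 and 0.112 m and z of hamB_mid in the frame of press_bed between 0.01 and 0.019 m and angle between hamB_mid's own x axis and vertical between 1.51 and 1.63 rad and y of hamB_mid in the frame of press_bed between -0.1 and 0.1 m and x of hamB_butt in the frame of press_bed between 0.068 and 0.112 m and z of hamC_mid in the frame of press_bed between 0.01 and 0.019 m and angle between hamC_mid's own x axis and vertical between 1.51 and 1.63 rad and y of hamC_mid in the frame of press_bed between -0.1 and 0.1 m and x of hamC_butt in the frame of press_bed between 0.068 and 0.112 m and contact force between each of hamA, hamB, hamC and the fingers below 0.3 N and linear speed of each of hamA, hamB, hamC below 0.03 m/s), for 0.2 s.
2. with every hammer in place the pedal is pushed down to its stop (z of hamA_mid in the frame of press_bed between 0.01 and 0.019 m and angle between hamA_mid's own x axis and vertical between 1.51 and 1.63 rad and y of hamA_mid in the frame of press_bed between -0.1 and 0.1 m and angle between the x axis of each of hamA_mid, hamB_mid, hamC_mid and the x axis of press_bed, either way round below 0.22 rad and x of hamA_butt in the frame of press_bed between 0.068 and 0.112 m and z of hamB_mid in the frame of press_bed between 0.01 and 0.019 m and angle between hamB_mid's own x axis and vertical between 1.51 and 1.63 rad and y of hamB_mid in the frame of press_bed between -0.1 and 0.1 m and x of hamB_butt in the frame of press_bed between 0.068 and 0.112 m and z of hamC_mid in the frame of press_bed between 0.01 and 0.019 m and angle between hamC_mid's own x axis and vertical between 1.51 and 1.63 rad and y of hamC_mid in the frame of press_bed between -0.1 and 0.1 m and x of hamC_butt in the frame of press_bed between 0.068 and 0.112 m and value of joint pedal above 0.262 rad), for 0.1 s.
3. the pedal has come up again (value of joint pedal below 0.04 rad), for 0.1 s.
4. with every hammer in place the pedal is pushed down to its stop a second time (all of step 2), for 0.1 s.
5. the pedal has come up again (value of joint pedal below 0.04 rad), for 0.1 s.
At the end, for the whole second after the job is handed in: every hammer lies flat (within 3.5 degrees) on the rack board between or beside the ribs, its middle within 40 mm of the board's middle along the bays, along the bays within 12 degrees, let go and at rest, and the pedal is up (z of hamA_mid in the frame of rack_bed between 0.01 and 0.019 m and angle between hamA_mid's own x axis and vertical between 1.51 and 1.63 rad and y of hamA_mid in the frame of rack_bed between -0.1 and 0.1 m and angle between the x axis of each of hamA_mid, hamB_mid, hamC_mid and the x axis of rack_bed, either way round below 0.22 rad and x of hamA_mid in the frame of rack_bed between -0.04 and 0.04 m and z of hamB_mid in the frame of rack_bed between 0.01 and 0.019 m and angle between hamB_mid's own x axis and vertical between 1.51 and 1.63 rad and y of hamB_mid in the frame of rack_bed between -0.1 and 0.1 m and x of hamB_mid in the frame of rack_bed between -0.04 and 0.04 m and z of hamC_mid in the frame of rack_bed between 0.01 and 0.019 m and angle between hamC_mid's own x axis and vertical between 1.51 and 1.63 rad and y of hamC_mid in the frame of rack_bed between -0.1 and 0.1 m and x of hamC_mid in the frame of rack_bed between -0.04 and 0.04 m and contact force between each of hamA, hamB, hamC and the fingers below 0.3 N and linear speed of each of hamA, hamB, hamC below 0.03 m/s and value of joint pedal below 0.04 rad); the robot touches nothing.
It fails at once if a raised hammer (its middle more than 90 mm above the table) is gripped more than 25 mm from its balance point, measured along the hammer ((height (world z) of hamA_mid above 0.09 m and (x of the grasp point in the frame of hamA_bal below -0.025 m or x of the grasp point in the frame of hamA_bal above 0.025 m)) or (height (world z) of hamB_mid above 0.09 m and (x of the grasp point in the frame of hamB_bal below -0.025 m or x of the grasp point in the frame of hamB_bal above 0.025 m)) or (height (world z) of hamC_mid above 0.09 m and (x of the grasp point in the frame of hamC_bal below -0.025 m or x of the grasp point in the frame of hamC_bal above 0.025 m))).
It fails at once if a hammer is let go in the air (its middle more than 90 mm above the table) ((height (world z) of hamA_mid above 0.09 m and contact force between hamA and the fingers below 0.3 N) or (height (world z) of hamB_mid above 0.09 m and contact force between hamB and the fingers below 0.3 N) or (height (world z) of hamC_mid above 0.09 m and contact force between hamC and the fingers below 0.3 N)).
It fails at once if a raised hammer (its middle more than 90 mm above the table) tips more than 10 degrees from level ((height (world z) of hamA_mid above 0.09 m and (angle between hamA_mid's own x axis and vertical below 1.396 rad or angle between hamA_mid's own x axis and vertical above 1.745 rad)) or (height (world z) of hamB_mid above 0.09 m and (angle between hamB_mid's own x axis and vertical below 1.396 rad or angle between hamB_mid's own x axis and vertical above 1.745 rad)) or (height (world z) of hamC_mid above 0.09 m and (angle between hamC_mid's own x axis and vertical below 1.396 rad or angle between hamC_mid's own x axis and vertical above 1.745 rad))).
It fails at once if a bystander is moved more than 50 mm (distance of any of block1, block2, block3, rasp, brush, glue, offcut from where it was at the start of the episode above 0.05 m).
Of hamA, hamB, hamC only 2 to 3 are there at a start; the rules pass over those that are not, and their reading is None.
At some moment in a run one of hamA, hamB, hamC may be knocked a few centimetres aside while the robot is not near it.
It also fails if it takes over 210 s, if anything falls off the work surface, if the arm or the gripper's body presses on something with over 40 N, if the wrist force passes 120 N, or if a joint passes its speed limit or range.

## Working session

There is one attempt and no reset: what is moved stays moved. The work goes in short steps, Python scripts to look and compute and a shell command to move; the robot and the scene stay as the last step left them, time stands still between calls to the robot, and variables do not carry over. Pictures are saved under pics/ and viewed, about 12 in all and at most 16, crops included, and the job is handed in when it is done.

```bash
mkdir -p pics
cat > h.py <<'E'
import numpy as np, cv2
from workcell import bot
def snap(n,f): 
    im=bot.camera(n); cv2.imwrite('pics/'+f,im); return im
def ray(n,px,m=None):
    m=m or bot.camera_model(n); K=np.array(m['K'])
    D=np.array([m['k1'],0,0,0],float)
    u=cv2.undistortPoints(np.array([[px]],float),K,D)[0,0]
    T=np.array(m['T']); return T[:3,3],T[:3,:3]@[u[0],u[1],1]
def w(n,px,z,m=None):
    o,d=ray(n,px,m); return (o+d*(z-o[2])/d[2]).round(4)
def proj(n,P,m=None):
    m=m or bot.camera_model(n); T=np.linalg.inv(np.array(m['T'])); p=T[:3,:3]@np.array(P)+T[:3,3]
    x,y=p[0]/p[2],p[1]/p[2]; s=1+m['k1']*(x*x+y*y); K=np.array(m['K']); return (K@[x*s,y*s,1])[:2].round(1)
E
python3 - <<'E'
from h import *
o=bot.get_obs(); print(o['clock'],o['eef_pos'],o['tool_rot'],bot.tip_extent)
a=snap('scene','a.png');b=snap('side','b.png')
cv2.imwrite('pics/a2.png',cv2.resize(a,(800,600),interpolation=cv2.INTER_CUBIC))
cv2.imwrite('pics/b2.png',cv2.resize(b,(800,600),interpolation=cv2.INTER_CUBIC))
for n in('scene','side','wrist'):
  m=bot.camera_model(n);print(n,np.array(m['K']).round(1).tolist(),m['k1'],np.array(m['T']).round(3).tolist())
E
```

```text
0.0 [ 0.18467228 -0.46400531  0.23842925] [ 9.82119022e-01  1.88258322e-01 -1.93064426e-04 -9.97297416e-04] 0.008
scene [[363.6, 0.0, 254.6], [0.0, 363.6, 193.0], [0.0, 0.0, 1.0]] -0.08583604774287436 [[-0.377, 0.798, -0.471, 1.004], [0.926, 0.319, -0.201, 0.217], [-0.01, -0.512, -0.859, 1.001], [0.0, 0.0, 0.0, 1.0]]
side [[491.8, 0.0, 246.0], [0.0, 491.8, 192.1], [0.0, 0.0, 1.0]] 0.062128417450903785 [[-0.833, -0.291, 0.47, -0.173], [-0.553, 0.437, -0.71, 0.971], [0.001, -0.851, -0.525, 0.789], [0.0, 0.0, 0.0, 1.0]]
wrist [[319.7, 0.0, 252.9], [0.0, 319.7, 189.8], [0.0, 0.0, 1.0]] 0.028315897149585444 [[0.372, -0.888, -0.271, 0.253], [-0.928, -0.356, -0.106, -0.436], [-0.003, 0.291, -0.957, 0.374], [0.0, 0.0, 0.0, 1.0]]
```

View pics/a2.png

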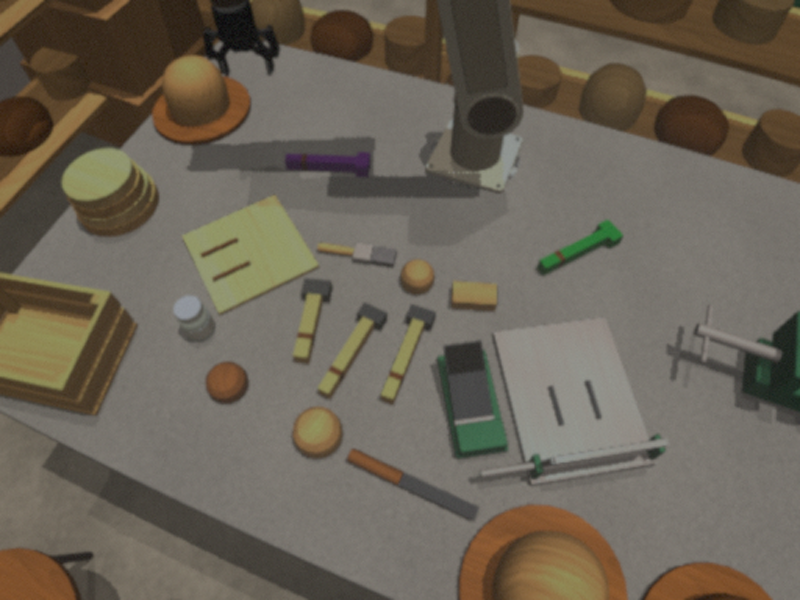

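View pics/b2.png

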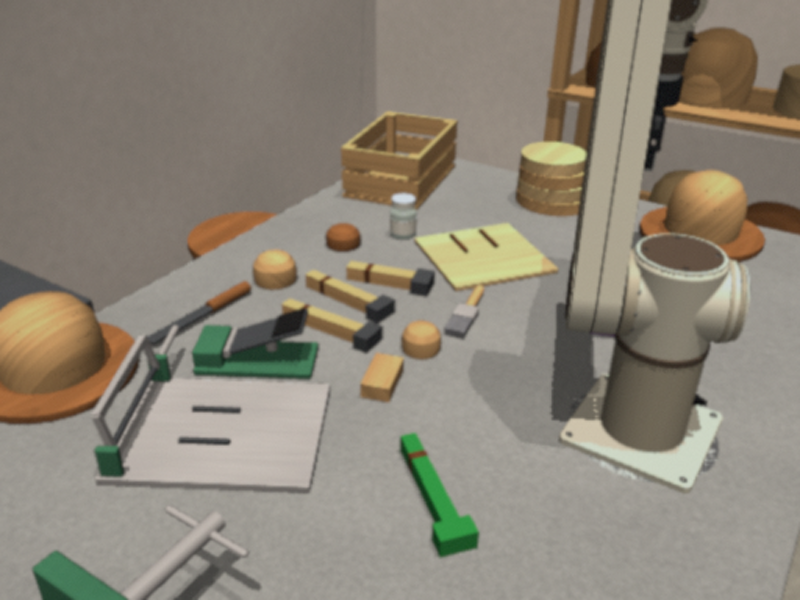

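The scene shows three hammers (heads at about (317,290), (372,316), (421,317) in the 800x600 picture), with the rack at (250,252) and the press at (572,395). Next I'll enlarge the crops.

Run:
```python
from h import *
a=cv2.imread('pics/a.png')
def crop(x,y,s,f):
    W,H=int(800/s),int(600/s)
    c=cv2.resize(a[y:y+H,x:x+W],None,fx=s,fy=s,interpolation=cv2.INTER_CUBIC)
    c=cv2.convertScaleAbs(c,alpha=1.5,beta=10); cv2.imwrite(f,c)
crop(110,120,4,'pics/a3.png'); crop(270,190,4,'pics/a4.png')
```

```text
(no output)
```

View pics/a3.png

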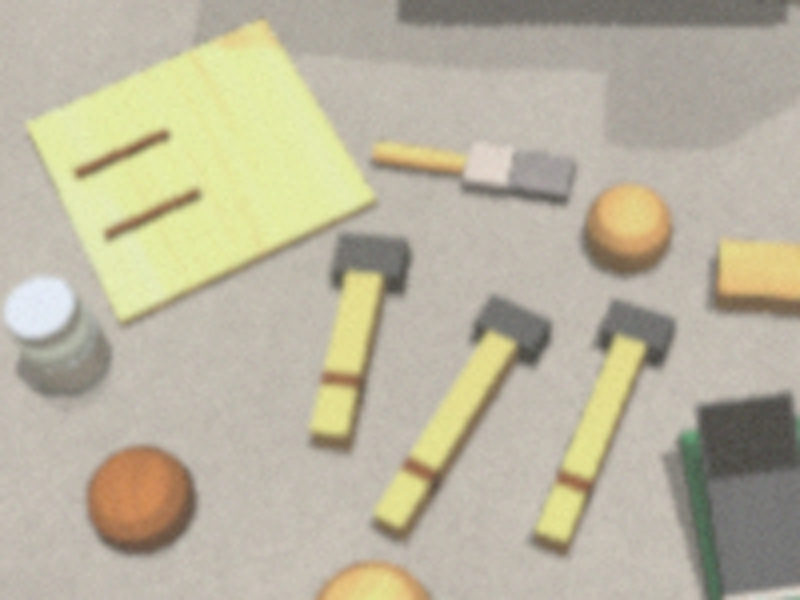

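View pics/a4.png

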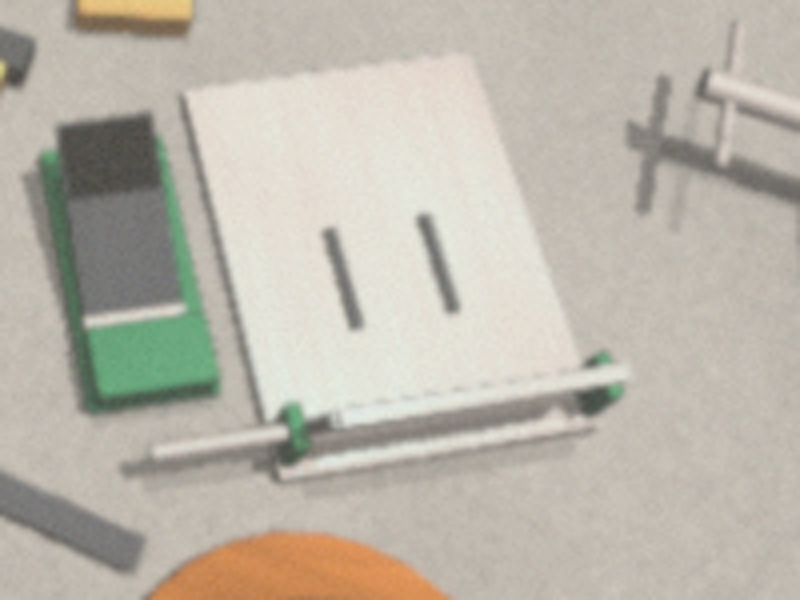

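Rack top corners in the first crop are (28,126), (264,20), (376,200) and (123,318). The three hammers lie with their heads up. In the second crop the press bed corners are (185,94) and (470,57), and the ribs run (329,230)-(357,327) and (425,215)-(454,311).

```bash
cat >> h.py <<'E'
def c2o(p,off,s): return [(p[0]+.5)/s-.5+off[0],(p[1]+.5)/s-.5+off[1]]
def fit(local,world):
    A=np.array(local,float)[:,:2];B=np.array(world)[:,:2];a0=A.mean(0);b0=B.mean(0)
    U,S,Vt=np.linalg.svd((A-a0).T@(B-b0)); R=Vt.T@np.diag([1,np.linalg.det(Vt.T@U.T)])@U.T
    t=b0-R@a0; return t,np.degrees(np.arctan2(R[1,0],R[0,0])),np.abs((A@R.T+t)-B).max()
def ham(head,butt):
    h=np.mean(head,0)[:2];b=np.mean(butt,0)[:2];d=h-b;L=np.linalg.norm(d);d=d/L
    s=.044 if L>.188 else .032
    mid=(h+b)/2; return dict(L=L.round(4),mid=mid.round(4),bal=(mid+d*s).round(4),ang=np.degrees(np.arctan2(d[1],d[0])).round(1),butt=b.round(4))
E
python3 - <<'E'
from h import *
f=lambda p,z:w('scene',c2o(p,(110,120),4),z)
g=lambda p,z:w('scene',c2o(p,(270,190),4),z)
R=[f(p,.012) for p in[(264,20),(376,200),(123,318),(28,126)]]
print('rack',fit([(-.115,-.116),(-.115,.116),(.115,.116),(.115,-.116)],R),R)
print('rackflip',fit([(-.115,.116),(-.115,-.116),(.115,-.116),(.115,.116)],R))
for n,h,b in[('C',[(340,234),(409,240)],[(313,432),(347,438)]),('1',[(489,298),(550,324)],[(377,519),(406,529)]),('2',[(612,302),(674,322)],[(537,535),(567,543)])]:
  print(n,ham([f(p,.03) for p in h],[f(p,.03) for p in b]))
P=[g(p,.014) for p in[(185,94),(470,57)]]+[g(p,.02) for p in[(329,230),(357,327),(425,215),(454,311)]]
print('press',fit([(-.135,-.116),(-.135,.116),(-.005,-.036),(.07,-.036),(-.005,.036),(.07,.036)],P),P)
print('pad near end',g((61,126),.085),g((152,114),.085),'rear pad',g((70,196),.07),g((160,188),.07), 'hinge',g((87,322),.04),g((186,310),.04))
E
```

```text
rack (array([ 0.45995, -0.3646 ]), np.float64(-37.25438328850934), np.float64(0.005006071143031088)) [array([ 0.3008, -0.3874,  0.012 ]), array([ 0.4403, -0.2051,  0.012 ]), array([ 0.6167, -0.3429,  0.012 ]), array([ 0.482, -0.523,  0.012])]
rackflip (array([ 0.45995, -0.3646 ]), np.float64(158.17482708937743), np.float64(0.2227811116344361))
C {'L': np.float64(0.1753), 'mid': array([ 0.5678, -0.1594]), 'bal': array([ 0.5369, -0.1679]), 'ang': np.float64(-164.6), 'butt': array([ 0.6522, -0.136 ])}
1 {'L': np.float64(0.196), 'mid': array([ 0.6006, -0.0556]), 'bal': array([ 0.5568, -0.0522]), 'ang': np.float64(175.6), 'butt': array([ 0.6984, -0.0632])}
2 {'L': np.float64(0.1976), 'mid': array([0.5671, 0.0442]), 'bal': array([0.5232, 0.0427]), 'ang': np.float64(-178.1), 'butt': array([0.6659, 0.0475])}
press (array([0.51676248, 0.35219534]), np.float64(29.892341981266306), np.float64(0.0032887127603137833)) [array([0.4592, 0.1871, 0.014 ]), array([0.3452, 0.3857, 0.014 ]), array([0.5302, 0.3179, 0.02  ]), array([0.5941, 0.355 , 0.02  ]), array([0.4929, 0.3809, 0.02  ]), array([0.5576, 0.4168, 0.02  ])]
pad near end [0.5548 0.1159 0.085 ] [0.5222 0.1723 0.085 ] rear pad [0.5961 0.1384 0.07  ] [0.5672 0.1946 0.07  ] hinge [0.6672 0.1782 0.04  ] [0.6339 0.2388 0.04  ]
```

```bash
python3 -m jog '[[[0.17,0.25,-0.04,0,0,70,110],[0.17,0.25,-0.04,0,0,70,110],[0.17,0.25,-0.04,0,0,70,110],[0.17,0.25,-0.04,0,0,70,110],[0.17,0.25,-0.04,0,0,70,110],[0.17,0.25,-0.04,0,0,70,110],[0.17,0.25,-0.04,0,0,70,110],[0.17,0.25,-0.04,0,0,70,110],[0.17,0.25,-0.04,0,0,70,110],[0.17,0.25,-0.04,0,0,70,110]]]'
python3 -m jog '[[[0.168,0.257,-0.04,0,0,70,110],[0.168,0.257,-0.04,0,0,70,110],[0.168,0.257,-0.04,0,0,70,110],[0.168,0.257,-0.04,0,0,70,110],[0.168,0.257,-0.04,0,0,70,110],[0.168,0.257,-0.04,0,0,70,110],[0.168,0.257,-0.04,0,0,70,110],[0.168,0.257,-0.04,0,0,70,110],[0.168,0.257,-0.04,0,0,70,110],[0.168,0.257,-0.04,0,0,70,110]]]'
python3 -m jog '[[[0,0,0,0,0,20,110],[0,0,0,0,0,20,110],[0,0,0,0,0,20,110],[0,0,0,0,0,20,110],[0,0,0,0,0,20,110]]]'
cat >> h.py <<'E'
from scipy.spatial.transform import Rotation as Ro
def st():
    o=bot.get_obs();R=Ro.from_quat(o['tool_rot']).as_matrix()
    print('t',round(float(o['clock']),2),'p',np.round(o['eef_pos'],4),'Yang',np.degrees(np.arctan2(R[1,1],R[0,1])).round(1),'zax',R[:,2].round(3),'F',np.round(o['ft_force'],1),'g',np.round(o['grip_width'],4),'j',np.round(o['joint_pos'],2)); return o
E
python3 - <<'E'
from h import *
st(); m=bot.camera_model('wrist'); a=snap('wrist','w1.png')
print([proj('wrist',P,m) for P in [(.5232,.0427,.03),(.6659,.0475,.03),(.468,.041,.03)]])
print(w('wrist',(256,192),.03,m))
E
```

```text
clock: 0.93
eef_pos: [0.3552, -0.213, 0.1987]
tool_rot: [0.693, 0.721, -0.0, -0.001]
ft_force: [-0.5, -0.6, 0.4]
grip_width: 0.0484
clock: 1.77
eef_pos: [0.5229, 0.0441, 0.1581]
tool_rot: [0.155, 0.988, -0.0, -0.001]
ft_force: [-0.5, -0.0, 0.2]
grip_width: 0.0485
clock: 2.18
eef_pos: [0.5226, 0.0424, 0.1589]
tool_rot: [-0.014, 1.0, -0.0, -0.0]
ft_force: [0.3, 1.1, -0.8]
grip_width: 0.0484
t 2.18 p [0.5226 0.0424 0.1589] Yang 91.6 zax [-0.001 -0.    -1.   ] F [ 0.3  1.1 -0.8] g 0.0484 j [ 0.08  0.34 -0.08  1.16 -0.    0.05]
[array([252.1, 184.7]), array([252.8, 324.4]), array([251.9, 118.9])]
[0.5296 0.0463 0.03  ]
```

View pics/w1.png

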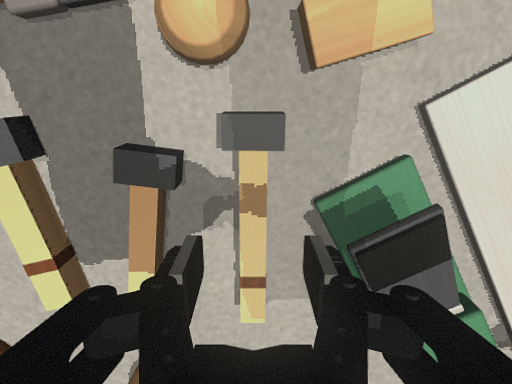

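The wrist view shows hammer 2 centred between the fingers (head edge at (252,112), butt at (252,322)), matching the prediction within a few mm. Now descend and grip.

```bash
python3 -m jog '[[[-0.002,0.001,-0.04,0,0,0,110],[-0.002,0.001,-0.08,0,0,0,110],[-0.002,0.001,-0.11,0,0,0,110],[-0.002,0.001,-0.13,0,0,0,110],[-0.002,0.001,-0.142,0,0,0,110],[-0.002,0.001,-0.142,0,0,0,110],[-0.002,0.001,-0.142,0,0,0,110]]]'
python3 -m jog '[[[0,0,0,0,0,0,255],[0,0,0,0,0,0,255],[0,0,0,0,0,0,255],[0,0,0,0,0,0,255],[0,0,0,0,0,0,255],[0,0,0,0,0,0,255]]]'
python3 -m jog '[[[0,0,0.01,0,0,0,255],[0,0,0.02,0,0,0,255],[0,0,0.04,0,0,0,255],[0,0,0.04,0,0,0,255]]]'
python3 -c "
from h import *
st();snap('side','s1.png')"
```

```text
clock: 2.82
eef_pos: [0.5203, 0.0433, 0.0168]
tool_rot: [-0.014, 1.0, -0.0, -0.001]
ft_force: [0.2, 0.5, 0.2]
grip_width: 0.0484
clock: 3.32
eef_pos: [0.5223, 0.0431, 0.0191]
tool_rot: [-0.015, 1.0, -0.0, 0.002]
ft_force: [-0.5, -1.4, 6.2]
grip_width: 0.0224
clock: 3.65
eef_pos: [0.5227, 0.0438, 0.0604]
tool_rot: [-0.015, 1.0, 0.0, 0.002]
ft_force: [1.7, 0.5, -6.6]
grip_width: 0.0229
t 3.65 p [0.5227 0.0438 0.0604] Yang 91.7 zax [ 0.005  0.001 -1.   ] F [ 1.7  0.5 -6.6] g 0.0229 j [ 0.08  0.43 -0.22  0.91  0.    0.05]
```

```bash
python3 -m jog '[[[0,0,0.03,0,0,0,255],[0,0,0.06,0,0,0,255],[0,0.01,0.09,0,0,0,255],[-0.01,0.03,0.11,0,0,3,255],[-0.015,0.055,0.11,0,0,6,255],[-0.02,0.085,0.11,0,0,8,255],[-0.03,0.115,0.11,0,0,10,255],[-0.035,0.145,0.11,0,0,12,255],[-0.042,0.175,0.11,0,0,14,255]]]'
python3 -m jog '[[[-0.008,0.03,0,0,0,3,255],[-0.016,0.06,0,0,0,6,255],[-0.024,0.09,0,0,0,9,255],[-0.032,0.12,0,0,0,11,255],[-0.04,0.145,0,0,0,13,255],[-0.044,0.16,0,0,0,14,255],[-0.047,0.168,0,0,0,14,255],[-0.047,0.168,0,0,0,14,255],[-0.047,0.168,0,0,0,14,255]]]'
python3 - <<'E'
from h import *
st(); m=bot.camera_model('wrist'); a=snap('wrist','w2.png')
c=np.array([.5168,.3522]);t=np.radians(29.9);R=np.array([[np.cos(t),-np.sin(t)],[np.sin(t),np.cos(t)]])
P=lambda x,y,z:proj('wrist',[*(c+R@[x,y]),z],m)
for q in[(-.135,-.116,.014),(-.135,.116,.014),(-.005,.036,.02),(.07,.036,.02),(-.005,-.036,.02)]:print(q,P(*q))
E
```

```text
clock: 4.45
eef_pos: [0.4777, 0.2195, 0.166]
tool_rot: [-0.137, 0.991, -0.0, -0.001]
ft_force: [0.2, -0.3, -6.7]
grip_width: 0.0231
clock: 5.2
eef_pos: [0.4317, 0.3854, 0.1665]
tool_rot: [-0.256, 0.967, -0.001, -0.001]
ft_force: [-0.5, -0.3, -7.0]
grip_width: 0.0229
t 5.2 p [0.4317 0.3854 0.1665] Yang 119.7 zax [-0.001 -0.002 -1.   ] F [-0.5 -0.3 -7. ] g 0.0229 j [ 0.73  0.44  0.09  1.23 -0.    0.21]
(-0.135, -0.116, 0.014) [30.  87.7]
(-0.135, 0.116, 0.014) [303.9  88.5]
(-0.005, 0.036, 0.02) [215.1 231.3]
(0.07, 0.036, 0.02) [217.7 298.9]
(-0.005, -0.036, 0.02) [139.6 231.5]
```

View pics/w2.png

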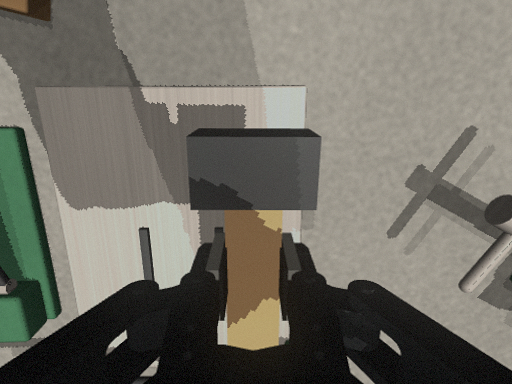

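The wrist view shows the hammer held level, with its head front top edge at row 138 and rear edge at row 209. The bed's front corners are at (38,86) and (305,86), about 3 mm further along bed y than estimated.

Run:
```python
from h import *
m=bot.camera_model('wrist');p=bot.get_obs()['eef_pos']
h=np.array([-np.cos(np.radians(29.9)),-np.sin(np.radians(29.9))])
for z in(.175,.177):print([((w('wrist',(253,v),z,m)[:2]-p[:2])@h).round(4) for v in(138,209)])
c=np.array([.5168,.3522]);t=np.radians(29.9);R=np.array([[np.cos(t),-np.sin(t)],[np.sin(t),np.cos(t)]])
print([R.T@(w('wrist',q,.014,m)[:2]-c) for q in[(38,86),(305,86)]],[R.T@(w('wrist',q,.02,m)[:2]-c) for q in[(145,229)]])
```

```text
[np.float64(0.0572), np.float64(0.0273)]
[np.float64(0.0575), np.float64(0.0281)]
[array([-0.13657452, -0.10972388]), array([-0.13688011,  0.11643031])] [array([-0.00746466, -0.03123666])]
```

```bash
python3 -m jog '[[[0,0.004,-0.03,0,0,0,255],[0,0.004,-0.06,0,0,0,255],[0,0.004,-0.09,0,0,0,255],[0,0.004,-0.11,0,0,0,255],[0,0.004,-0.122,0,0,0,255],[0,0.004,-0.128,0,0,0,255],[0,0.004,-0.131,0,0,0,255],[0,0.004,-0.133,0,0,0,255],[0,0.004,-0.1345,0,0,0,255],[0,0.004,-0.1345,0,0,0,255]]]'; python3 -c "
from h import *
st()"
```

```text
clock: 6.08
eef_pos: [0.4327, 0.3908, 0.0338]
tool_rot: [-0.256, 0.967, 0.0, 0.001]
ft_force: [0.3, -0.3, -7.2]
grip_width: 0.0225
t 6.08 p [0.4327 0.3908 0.0338] Yang 119.7 zax [ 0.002  0.001 -1.   ] F [ 0.3 -0.3 -7.2] g 0.0225 j [ 0.73  0.56 -0.08  0.93 -0.    0.22]
```

```bash
python3 -m jog '[[[0,0,-0.001,0,0,0,255],[0,0,-0.002,0,0,0,255],[0,0,-0.002,0,0,0,255]]]'; python3 -m jog '[[[0,0,0,0,0,0,110],[0,0,0,0,0,0,110],[0,0,0,0,0,0,110],[0,0,0,0,0,0,110],[0,0,0.03,0,0,0,110],[0,0,0.065,0,0,0,110],[0,0,0.1,0,0,0,110],[0,0,0.13,0,0,0,110],[0,0,0.13,0,0,0,110]]]'; python3 -c "
from h import *
st()"
```

```text
clock: 6.33
eef_pos: [0.4327, 0.391, 0.0331]
tool_rot: [-0.256, 0.967, 0.0, 0.001]
ft_force: [-2.1, -2.6, 4.5]
grip_width: 0.0224
clock: 7.08
eef_pos: [0.4352, 0.3935, 0.1685]
tool_rot: [-0.256, 0.967, 0.003, 0.006]
ft_force: [1.0, 1.0, 0.5]
grip_width: 0.0486
t 7.08 p [0.4352 0.3935 0.1685] Yang 119.7 zax [ 0.01   0.009 -1.   ] F [1.  1.  0.5] g 0.0486 j [0.74 0.44 0.1  1.22 0.   0.22]
```

```bash
python3 -m jog '[[[0.06,-0.22,0,0,0,-17,110],[0.06,-0.22,0,0,0,-17,110],[0.06,-0.22,0,0,0,-17,110],[0.06,-0.22,0,0,0,-17,110],[0.06,-0.22,0,0,0,-17,110],[0.06,-0.22,0,0,0,-17,110],[0.06,-0.22,0,0,0,-17,110]]]'; python3 -m jog '[[[0.06,-0.226,-0.01,0,0,-17,110],[0.06,-0.226,-0.01,0,0,-17,110],[0.06,-0.226,-0.01,0,0,-17,110],[0.06,-0.226,-0.01,0,0,-17,110],[0.06,-0.226,-0.01,0,0,-17,110],[0.06,-0.226,-0.01,0,0,-17,110],[0.06,-0.226,-0.01,0,0,-17,110],[0.06,-0.226,-0.01,0,0,-17,110]]]'
python3 - <<'E'
from h import *
st(); m=bot.camera_model('wrist'); a=snap('wrist','w3.png')
s=bot.camera('scene'); 
c=cv2.convertScaleAbs(cv2.resize(s[190:310,270:430],None,fx=3.2,fy=3.2,interpolation=cv2.INTER_CUBIC),alpha=1.5,beta=10)
cv2.imwrite('pics/w3c.png',np.vstack([a[:330],c[:270]]) if a.shape[1]==c.shape[1] else a)
print([proj('wrist',P,m) for P in [(.5568,-.0522,.03),(.6984,-.0632,.03),(.501,-.0479,.03)]])
E
```

```text
clock: 7.67
eef_pos: [0.4929, 0.1664, 0.1608]
tool_rot: [-0.108, 0.994, -0.001, 0.0]
ft_force: [-0.1, 0.1, -0.8]
grip_width: 0.0485
clock: 8.33
eef_pos: [0.5522, -0.0562, 0.1503]
tool_rot: [0.039, 0.999, 0.0, -0.0]
ft_force: [-0.0, 0.3, 1.1]
grip_width: 0.0486
t 8.33 p [ 0.5522 -0.0562  0.1503] Yang 85.6 zax [-0.     0.001 -1.   ] F [-0.   0.3  1.1] g 0.0486 j [-0.1   0.4  -0.01  1.16  0.   -0.02]
[array([257. , 191.7]), array([256.1, 333.1]), array([257.3, 123.6])]
```

View pics/w3c.png

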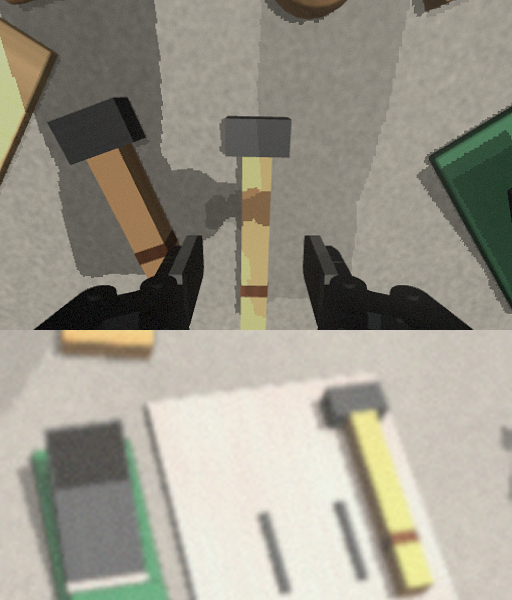

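Hammer 1's head top is at rows 118–156 and its axis at column 256, slightly nearer the robot than predicted. Hammer 2 lies straight in the +72 bay (butt at (417,584) in the lower part).

```bash
python3 -m jog '[[[0.001,0.003,-0.04,0,0,0,110],[0.001,0.003,-0.08,0,0,0,110],[0.001,0.003,-0.105,0,0,0,110],[0.001,0.003,-0.12,0,0,0,110],[0.001,0.003,-0.129,0,0,0,110],[0.001,0.003,-0.129,0,0,0,110]]]'
python3 -m jog '[[[0,0,0,0,0,0,255],[0,0,0,0,0,0,255],[0,0,0,0,0,0,255],[0,0,0,0,0,0,255],[0,0,0,0,0,0,255],[0,0,0,0,0,0,255]]]'
python3 -m jog '[[[0,0,0.01,0,0,0,255],[0,0,0.02,0,0,0,255],[0,0,0.04,0,0,0,255],[0,0,0.04,0,0,0,255]]]'
python3 - <<'E'
from h import *
st()
c=np.array([.5153,.3548]);t=np.radians(29.9);R=np.array([[np.cos(t),-np.sin(t)],[np.sin(t),np.cos(t)]])
f=lambda p:R.T@(w('scene',[(p[0]+.5)/3.2-.5+270,(p[1]-330+.5)/3.2-.5+190],.044)[:2]-c)
print(ham([f((327,388)),f((382,382))],[f((403,588)),f((431,580))]))
E
```

```text
clock: 8.93
eef_pos: [0.5512, -0.0507, 0.0198]
tool_rot: [0.036, 0.999, 0.0, -0.002]
ft_force: [-0.5, -0.4, -0.8]
grip_width: 0.0487
clock: 9.43
eef_pos: [0.5543, -0.0524, 0.0237]
tool_rot: [0.037, 0.999, 0.0, 0.002]
ft_force: [-0.7, 0.2, 6.4]
grip_width: 0.0224
clock: 9.77
eef_pos: [0.555, -0.0529, 0.0652]
tool_rot: [0.038, 0.999, -0.0, 0.003]
ft_force: [1.4, 0.7, -4.6]
grip_width: 0.0224
t 9.77 p [ 0.555  -0.0529  0.0652] Yang 85.7 zax [ 0.005 -0.001 -1.   ] F [ 1.4  0.7 -4.6] g 0.0224 j [-0.1   0.48 -0.12  0.96 -0.   -0.02]
{'L': np.float64(0.1968), 'mid': array([-0.0119,  0.071 ]), 'bal': array([-0.0559,  0.0722]), 'ang': np.float64(178.4), 'butt': array([0.0865, 0.0683])}
```

```bash
python3 -m jog '[[[0,0,0.03,0,0,0,255],[0,0,0.06,0,0,0,255],[0,0.01,0.085,0,0,0,255],[-0.005,0.03,0.1,0,0,3,255],[-0.012,0.055,0.105,0,0,6,255],[-0.02,0.085,0.105,0,0,9,255],[-0.027,0.115,0.105,0,0,12,255],[-0.034,0.145,0.105,0,0,14,255],[-0.04,0.175,0.105,0,0,16,255],[-0.045,0.2,0.105,0,0,18,255]]]'
python3 -m jog '[[[-0.007,0.03,0,0,0,3,255],[-0.014,0.06,0,0,0,6,255],[-0.021,0.09,0,0,0,9,255],[-0.028,0.12,0,0,0,11,255],[-0.033,0.145,0,0,0,13,255],[-0.038,0.165,0,0,0,15,255],[-0.041,0.178,0,0,0,16,255],[-0.041,0.181,0,0,0,16,255],[-0.041,0.181,0,0,0,16,255]]]'
python3 - <<'E'
from h import *
o=st();print(np.array([.4685,.3279])-o['eef_pos'][:2])
E
```

```text
clock: 10.6
eef_pos: [0.5068, 0.1491, 0.1662]
tool_rot: [-0.12, 0.993, 0.0, -0.001]
ft_force: [0.5, -0.3, -5.1]
grip_width: 0.0222
clock: 11.35
eef_pos: [0.4666, 0.3287, 0.1661]
tool_rot: [-0.257, 0.967, -0.0, -0.0]
ft_force: [-0.1, -0.2, -5.9]
grip_width: 0.0223
t 11.35 p [0.4666 0.3287 0.1661] Yang 119.7 zax [-0.    -0.001 -1.   ] F [-0.1 -0.2 -5.9] g 0.0223 j [ 0.61  0.42  0.07  1.22 -0.    0.09]
[ 0.00188545 -0.00075837]
```

```bash
python3 -m jog '[[[0.001,-0.001,-0.03,0,0,0,255],[0.001,-0.001,-0.06,0,0,0,255],[0.001,-0.001,-0.09,0,0,0,255],[0.001,-0.001,-0.11,0,0,0,255],[0.001,-0.001,-0.118,0,0,0,255],[0.001,-0.001,-0.123,0,0,0,255],[0.001,-0.001,-0.126,0,0,0,255],[0.001,-0.001,-0.128,0,0,0,255],[0.001,-0.001,-0.128,0,0,0,255]]]'; python3 -m jog '[[[0,0,-0.001,0,0,0,255],[0,0,-0.002,0,0,0,255],[0,0,-0.002,0,0,0,255]]]'; python3 -c "
from h import *
st()"
```

```text
clock: 12.1
eef_pos: [0.469, 0.3278, 0.04]
tool_rot: [-0.256, 0.967, 0.0, 0.001]
ft_force: [-0.0, -0.2, -5.7]
grip_width: 0.0225
clock: 12.35
eef_pos: [0.4686, 0.328, 0.0377]
tool_rot: [-0.256, 0.967, 0.0, 0.001]
ft_force: [0.8, -0.1, -3.3]
grip_width: 0.0222
t 12.35 p [0.4686 0.328  0.0377] Yang 119.7 zax [ 0.002  0.001 -1.   ] F [ 0.8 -0.1 -3.3] g 0.0222 j [ 0.61  0.54 -0.11  0.92 -0.    0.09]
```

```bash
python3 -m jog '[[[0,0,-0.001,0,0,0,255],[0,0,-0.001,0,0,0,255],[0,0,-0.001,0,0,0,110],[0,0,-0.001,0,0,0,110],[0,0,-0.001,0,0,0,110],[0,0,-0.001,0,0,0,110],[0,0,0.03,0,0,0,110],[0,0,0.06,0,0,0,110],[0,0,0.09,0,0,0,110],[0,0,0.125,0,0,0,110]]]'; python3 -m jog '[[[0.032,-0.248,0,0,0,-7,110],[0.032,-0.248,0,0,0,-7,110],[0.032,-0.248,0,0,0,-7,110],[0.032,-0.248,0,0,0,-7,110],[0.032,-0.248,0,0,0,-7,110],[0.032,-0.248,0,0,0,-7,110],[0.032,-0.248,0,0,0,-7,110]]]'; python3 -m jog '[[[0.032,-0.248,-0.005,0,0,-7,110],[0.032,-0.248,-0.005,0,0,-7,110],[0.032,-0.248,-0.005,0,0,-7,110],[0.032,-0.248,-0.005,0,0,-7,110],[0.032,-0.248,-0.005,0,0,-7,110],[0.032,-0.248,-0.005,0,0,-7,110],[0.032,-0.248,-0.005,0,0,-7,110],[0.032,-0.248,-0.005,0,0,-7,110]]]'
python3 - <<'E'
from h import *
st(); m=bot.camera_model('wrist'); a=snap('wrist','w4.png')
s=bot.camera('scene'); 
c=cv2.convertScaleAbs(cv2.resize(s[190:310,270:430],None,fx=3.2,fy=3.2,interpolation=cv2.INTER_CUBIC),alpha=1.5,beta=10)
cv2.imwrite('pics/w4c.png',np.vstack([a[:330],c[:270]]))
print([proj('wrist',P,m) for P in [(.5369,-.1679,.03),(.6522,-.136,.03),(.4827,-.1828,.03)]])
E
```

```text
clock: 13.18
eef_pos: [0.4672, 0.327, 0.162]
tool_rot: [-0.256, 0.967, -0.0, -0.001]
ft_force: [0.8, 0.5, -0.2]
grip_width: 0.0484
clock: 13.77
eef_pos: [0.5005, 0.0727, 0.162]
tool_rot: [-0.192, 0.981, -0.002, 0.0]
ft_force: [-0.0, 1.1, 0.3]
grip_width: 0.0486
clock: 14.43
eef_pos: [0.5319, -0.1708, 0.1564]
tool_rot: [-0.134, 0.991, 0.0, -0.0]
ft_force: [-0.1, 0.4, -0.4]
grip_width: 0.0484
t 14.43 p [ 0.5319 -0.1708  0.1564] Yang 105.4 zax [-0.  0. -1.] F [-0.1  0.4 -0.4] g 0.0484 j [-0.31  0.4   0.01  1.18  0.   -0.58]
[array([253.2, 190.8]), array([253. , 309.9]), array([253.5, 123.9])]
```

View pics/w4c.png

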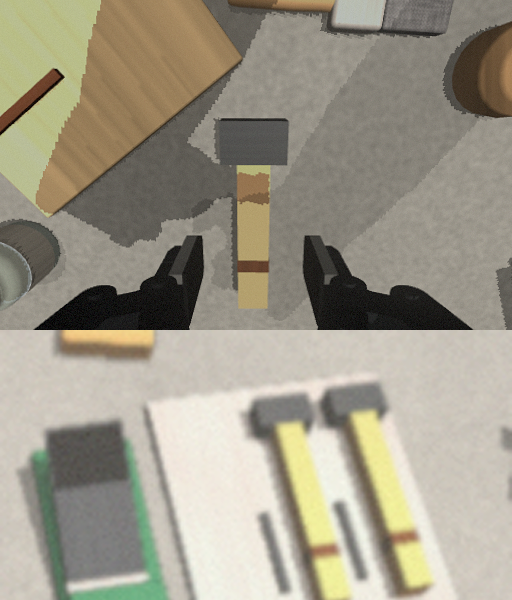

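Hammer C is centred (column 253, head rows 121–165), within 2 mm of the estimate. Two hammers now lie in their press bays.

```bash
python3 -m jog '[[[0.003,0.002,-0.04,0,0,0,110],[0.003,0.002,-0.08,0,0,0,110],[0.003,0.002,-0.11,0,0,0,110],[0.003,0.002,-0.125,0,0,0,110],[0.003,0.002,-0.135,0,0,0,110],[0.003,0.002,-0.135,0,0,0,110]]]'
python3 -m jog '[[[0,0,0,0,0,0,255],[0,0,0,0,0,0,255],[0,0,0,0,0,0,255],[0,0,0,0,0,0,255],[0,0,0,0,0,0,255],[0,0,0,0,0,0,255]]]'
python3 -m jog '[[[0,0,0.01,0,0,0,255],[0,0,0.02,0,0,0,255],[0,0,0.04,0,0,0,255],[0,0,0.04,0,0,0,255]]]'
python3 - <<'E'
from h import *
o=st()
c=np.array([.5153,.3548]);t=np.radians(29.9);R=np.array([[np.cos(t),-np.sin(t)],[np.sin(t),np.cos(t)]])
print('delta',c+R@[-.030,-.073]-o['eef_pos'][:2])
E
```

```text
clock: 15.03
eef_pos: [0.5333, -0.1643, 0.0197]
tool_rot: [-0.138, 0.99, 0.001, -0.002]
ft_force: [-0.6, 0.7, 0.1]
grip_width: 0.0487
clock: 15.53
eef_pos: [0.5364, -0.1668, 0.0236]
tool_rot: [-0.137, 0.991, -0.0, 0.002]
ft_force: [-0.2, 0.7, 6.4]
grip_width: 0.0265
clock: 15.87
eef_pos: [0.5364, -0.1671, 0.0648]
tool_rot: [-0.137, 0.991, -0.001, 0.002]
ft_force: [1.5, -2.1, -6.9]
grip_width: 0.0264
t 15.87 p [ 0.5364 -0.1671  0.0648] Yang 105.7 zax [ 0.004 -0.001 -1.   ] F [ 1.5 -2.1 -6.9] g 0.0264 j [-0.3   0.49 -0.11  0.97  0.   -0.58]
delta [-0.01074289  0.44363916]
```

```bash
python3 -m jog '[[[0,0,0.03,0,0,0,255],[0,0,0.06,0,0,0,255],[0,0.01,0.085,0,0,0,255],[-0.001,0.03,0.1,0,0,1,255],[-0.002,0.058,0.105,0,0,2,255],[-0.003,0.09,0.105,0,0,4,255],[-0.004,0.123,0.105,0,0,5,255],[-0.005,0.156,0.105,0,0,6,255],[-0.005,0.189,0.105,0,0,7,255],[-0.005,0.222,0.105,0,0,8,255]]]'
python3 -m jog '[[[0,0.034,0,0,0,1,255],[-0.001,0.068,0,0,0,2,255],[-0.002,0.102,0,0,0,3,255],[-0.003,0.136,0,0,0,4,255],[-0.004,0.166,0,0,0,5,255],[-0.005,0.19,0,0,0,6,255],[-0.005,0.208,0,0,0,6,255],[-0.005,0.219,0,0,0,6,255],[-0.005,0.222,0,0,0,6,255],[-0.005,0.222,0,0,0,6,255]]]'
python3 - <<'E'
from h import *
o=st()
c=np.array([.5153,.3548]);t=np.radians(29.9);R=np.array([[np.cos(t),-np.sin(t)],[np.sin(t),np.cos(t)]])
print('delta',c+R@[-.030,-.073]-o['eef_pos'][:2])
E
```

```text
clock: 16.7
eef_pos: [0.5288, 0.0568, 0.1658]
tool_rot: [-0.206, 0.979, 0.0, -0.001]
ft_force: [1.4, 0.2, -7.9]
grip_width: 0.0261
clock: 17.53
eef_pos: [0.5245, 0.2775, 0.1659]
tool_rot: [-0.257, 0.966, -0.0, -0.001]
ft_force: [-0.4, 0.2, -7.3]
grip_width: 0.0264
t 17.53 p [0.5245 0.2775 0.1659] Yang 119.8 zax [-0.001 -0.001 -1.   ] F [-0.4  0.2 -7.3] g 0.0264 j [ 0.49  0.46  0.14  1.24 -0.   -0.03]
delta [ 0.00123225 -0.00090421]
```

```bash
python3 -m jog '[[[0,0,-0.03,0,0,0,255],[0,0,-0.06,0,0,0,255],[0,0,-0.09,0,0,0,255],[0,0,-0.11,0,0,0,255],[0,0,-0.118,0,0,0,255],[0,0,-0.123,0,0,0,255],[0,0,-0.127,0,0,0,255],[0,0,-0.129,0,0,0,255],[0,0,-0.13,0,0,0,255],[0,0,-0.13,0,0,0,255]]]'; python3 -c "
from h import *
st()"
```

```text
clock: 18.37
eef_pos: [0.5258, 0.2778, 0.038]
tool_rot: [-0.256, 0.967, 0.0, 0.001]
ft_force: [-0.6, -0.8, -7.4]
grip_width: 0.0262
t 18.37 p [0.5258 0.2778 0.038 ] Yang 119.7 zax [ 0.002  0.001 -1.   ] F [-0.6 -0.8 -7.4] g 0.0262 j [ 0.49  0.58 -0.04  0.95 -0.   -0.03]
```

```bash
python3 -m jog '[[[0,0,-0.001,0,0,0,255],[0,0,-0.002,0,0,0,255],[0,0,-0.002,0,0,0,255],[0,0,-0.002,0,0,0,110],[0,0,-0.002,0,0,0,110],[0,0,-0.002,0,0,0,110],[0,0,-0.002,0,0,0,110],[0,0,0.03,0,0,0,110],[0,0,0.065,0,0,0,110],[0,0,0.1,0,0,0,110]]]'; python3 -m jog '[[[0,0,0.04,0,0,0,110],[0.036,-0.121,0.04,0,0,0,255],[0.036,-0.121,0.04,0,0,0,255],[0.036,-0.121,0.04,0,0,0,255],[0.036,-0.121,0.04,0,0,0,255],[0.036,-0.121,0.04,0,0,0,255],[0.036,-0.121,0.04,0,0,0,255],[0.036,-0.121,0.04,0,0,0,255]]]'
python3 - <<'E'
from h import *
o=st(); m=bot.camera_model('wrist'); a=snap('wrist','w5.png')
s=bot.camera('scene'); 
c=cv2.convertScaleAbs(cv2.resize(s[190:310,270:430],None,fx=3.2,fy=3.2,interpolation=cv2.INTER_CUBIC),alpha=1.5,beta=10)
cv2.imwrite('pics/w5c.png',np.vstack([a[:300],c[:300]]))
print('tcp',proj('wrist',[*o['eef_pos'][:2],.08],m), proj('wrist',[.562,.157,.08],m))
E
```

```text
clock: 19.2
eef_pos: [0.5243, 0.2772, 0.1372]
tool_rot: [-0.256, 0.967, -0.0, -0.001]
ft_force: [0.8, 0.0, -0.3]
grip_width: 0.0489
clock: 19.87
eef_pos: [0.5607, 0.1574, 0.1767]
tool_rot: [-0.257, 0.966, 0.0, -0.0]
ft_force: [-0.2, 0.5, -0.3]
grip_width: -0.0001
t 19.87 p [0.5607 0.1574 0.1767] Yang 119.8 zax [-0.  0. -1.] F [-0.2  0.5 -0.3] g -0.0001 j [ 0.27  0.44  0.12  1.25  0.   -0.25]
tcp [251.2 194.9] [249.9 196. ]
```

View pics/w5c.png

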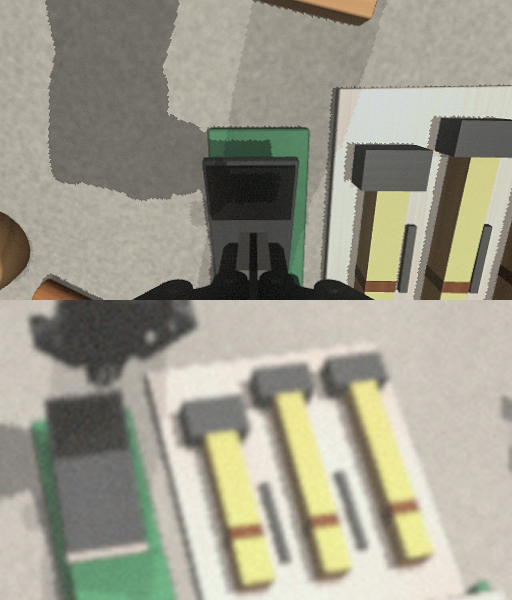

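Pad centre is at (251,192) in the wrist view, right under the TCP (251,195). All three hammers lie in their bays.

```bash
python3 - <<'E'
from h import *
c=np.array([.5153,.3548]);t=np.radians(29.9);R=np.array([[np.cos(t),-np.sin(t)],[np.sin(t),np.cos(t)]])
f=lambda p:R.T@(w('scene',[(p[0]+.5)/3.2-.5+270,(p[1]-300+.5)/3.2-.5+190],.044)[:2]-c)
for h,b in[([(183,407),(243,400)],[(243,584),(272,578)]),([(254,373),(309,366)],[(322,573),(350,567)]),([(327,359),(382,353)],[(404,560),(431,552)])]: print(ham([f(q) for q in h],[f(q) for q in b]))
E
python3 -m jog '[[[0,0,-0.04,0,0,0,255],[0,0,-0.07,0,0,0,255],[0,0,-0.083,0,0,0,255],[-0.001,0,-0.09,0,0,0,255],[-0.002,-0.001,-0.097,0,0,0,255],[-0.004,-0.002,-0.104,0,0,0,255],[-0.005,-0.003,-0.11,0,0,0,255],[-0.007,-0.004,-0.116,0,0,0,255],[-0.008,-0.005,-0.12,0,0,0,255],[-0.008,-0.005,-0.12,0,0,0,255]]]'; python3 -c "
from h import *
st()"
```

```text
{'L': np.float64(0.1688), 'mid': array([ 0.0042, -0.0736]), 'bal': array([-0.0278, -0.073 ]), 'ang': np.float64(178.9), 'butt': array([ 0.0886, -0.0753])}
{'L': np.float64(0.1948), 'mid': array([-0.008 , -0.0028]), 'bal': array([-0.0519, -0.0013]), 'ang': np.float64(178.1), 'butt': array([ 0.0894, -0.0059])}
{'L': np.float64(0.1976), 'mid': array([-0.0105,  0.0708]), 'bal': array([-0.0545,  0.0719]), 'ang': np.float64(178.5), 'butt': array([0.0883, 0.0682])}
clock: 20.8
eef_pos: [0.5536, 0.1542, 0.0592]
tool_rot: [-0.258, 0.966, 0.001, 0.002]
ft_force: [-2.8, 2.2, 9.6]
grip_width: 0.0003
t 20.8 p [0.5536 0.1542 0.0592] Yang 119.9 zax [ 0.003  0.003 -1.   ] F [-2.8  2.2  9.6] g 0.0003 j [ 0.27  0.52 -0.08  0.97  0.   -0.25]
```

```bash
python3 -m jog '[[[0,0,-0.002,0,0,0,255],[-0.001,0,-0.004,0,0,0,255],[-0.001,0,-0.004,0,0,0,255],[-0.001,0,-0.004,0,0,0,255]]]'; python3 -c "
from h import *
st();a=bot.camera('side');cv2.imwrite('pics/p1.png',cv2.resize(a[180:320,50:240],None,fx=4,fy=4,interpolation=cv2.INTER_CUBIC))"
```

```text
clock: 21.13
eef_pos: [0.5536, 0.1542, 0.0586]
tool_rot: [-0.258, 0.966, 0.001, 0.004]
ft_force: [-7.5, -0.5, 27.6]
grip_width: -0.0003
t 21.13 p [0.5536 0.1542 0.0586] Yang 119.9 zax [ 0.007  0.003 -1.   ] F [-7.5 -0.5 27.6] g -0.0003 j [ 0.27  0.52 -0.08  0.96  0.   -0.25]
```

View pics/p1.png

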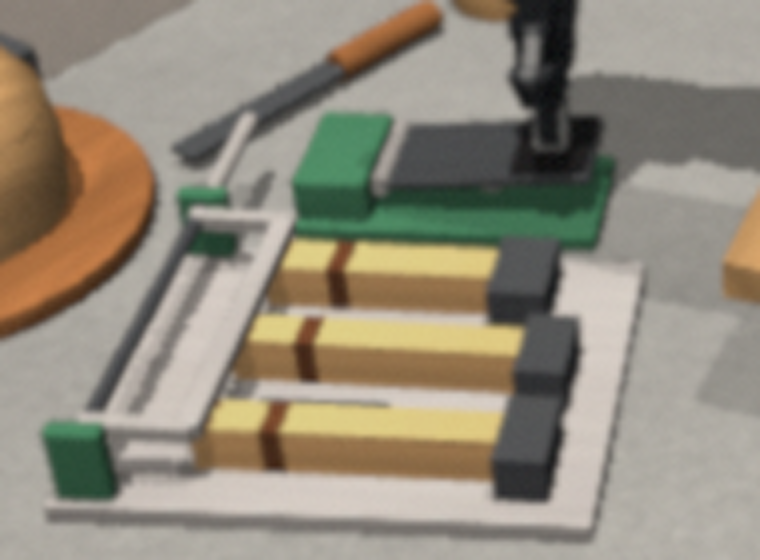

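The stamp bar is down over all three handle ends and the force jumped to 28 N with no more travel, so the pedal is at its stop. Release it, then press again.

```bash
python3 -m jog '[[[0.003,0.001,0.015,0,0,0,255],[0.006,0.003,0.03,0,0,0,255],[0.009,0.005,0.05,0,0,0,255],[0.009,0.005,0.06,0,0,0,255],[0.009,0.005,0.06,0,0,0,255],[0.009,0.005,0.06,0,0,0,255],[0.009,0.005,0.06,0,0,0,255],[0.009,0.005,0.06,0,0,0,255]]]'
python3 -c "
from h import *
st();snap('side','p2.png')"
python3 -m jog '[[[0,0,-0.02,0,0,0,255],[0,0,-0.03,0,0,0,255],[-0.002,-0.001,-0.037,0,0,0,255],[-0.004,-0.002,-0.044,0,0,0,255],[-0.006,-0.003,-0.05,0,0,0,255],[-0.008,-0.004,-0.056,0,0,0,255],[-0.009,-0.005,-0.059,0,0,0,255],[-0.009,-0.005,-0.06,0,0,0,255],[-0.009,-0.005,-0.06,0,0,0,255],[-0.009,-0.005,-0.06,0,0,0,255]]]'
python3 -c "
from h import *
st();b=snap('side','p3.png');a=cv2.imread('pics/p2.png')
cv2.imwrite('pics/p23.png',np.vstack([cv2.resize(i[180:280,50:240],None,fx=3,fy=3,interpolation=cv2.INTER_CUBIC) for i in (a,b)]))"
```

```text
clock: 21.85
eef_pos: [0.5597, 0.1563, 0.1112]
tool_rot: [-0.256, 0.967, -0.0, -0.001]
ft_force: [0.4, -0.5, -0.5]
grip_width: -0.0001
t 21.85 p [0.5597 0.1563 0.1112] Yang 119.7 zax [-0.003 -0.001 -1.   ] F [ 0.4 -0.5 -0.5] g -0.0001 j [ 0.27  0.48  0.02  1.11 -0.   -0.25]
clock: 22.73
eef_pos: [0.5558, 0.153, 0.0585]
tool_rot: [-0.256, 0.967, 0.001, 0.005]
ft_force: [-3.2, 0.4, 27.0]
grip_width: -0.0001
t 22.73 p [0.5558 0.153  0.0585] Yang 119.7 zax [ 0.01   0.004 -1.   ] F [-3.2  0.4 27. ] g -0.0001 j [ 0.27  0.52 -0.08  0.96  0.   -0.25]
```

View pics/p23.png

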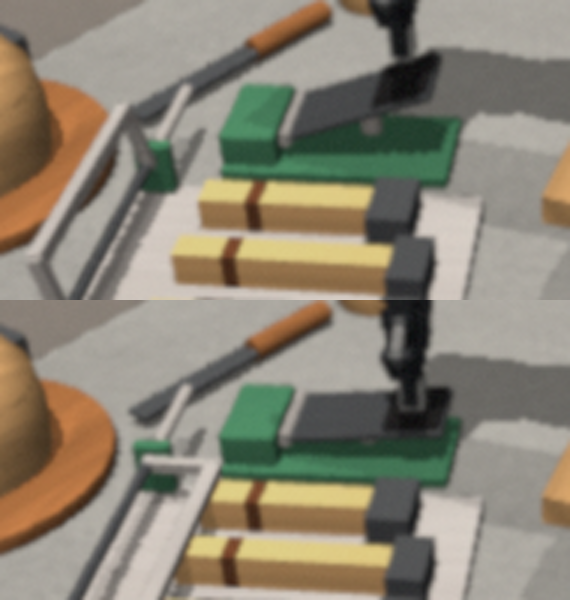

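The pedal came fully up between presses (upper view), and is at its stop a second time (lower view). Release it and go to hammer C, checking the hammers by colour in the scene camera.

```bash
python3 -m jog '[[[0.003,0.001,0.015,0,0,0,255],[0.006,0.003,0.03,0,0,0,255],[0.007,0.005,0.05,0,0,0,255],[0.007,0.005,0.08,0,0,0,255],[0.007,0.005,0.12,0,0,0,255],[0.007,0.005,0.12,0,0,0,255],[0.007,0.005,0.12,0,0,0,255],[0.007,0.005,0.12,0,0,0,255]]]'
python3 -m jog '[[[-0.02,0.085,0,0,0,0,110],[-0.02,0.085,0,0,0,0,110],[-0.03,0.125,0,0,0,0,110],[-0.03,0.125,0,0,0,0,110],[-0.03,0.125,0,0,0,0,110],[-0.03,0.125,0,0,0,0,110],[-0.03,0.125,0,0,0,0,110]]]'
cat >> h.py <<'E'
cP=np.array([.5153,.3548]);tP=np.radians(29.9)
def scan(n='scene',z=.044,c=cP,t=tP,m=None,img=None):
    R=np.array([[np.cos(t),-np.sin(t)],[np.sin(t),np.cos(t)]]); m=m or bot.camera_model(n)
    img=bot.camera(n) if img is None else img
    xs=np.arange(-.15,.15,.001);ys=np.arange(-.13,.13,.001)
    X,Y=np.meshgrid(xs,ys); W=(R@np.vstack([X.ravel(),Y.ravel()])).T+c
    M=np.array([proj(n,[*q,z],m) for q in W],np.float32).reshape(*X.shape,2)
    im=cv2.remap(img,M,None,cv2.INTER_LINEAR)
    h=cv2.cvtColor(im,cv2.COLOR_BGR2HSV); k=cv2.inRange(h,(12,70,50),(40,255,255))
    k=cv2.morphologyEx(k,cv2.MORPH_CLOSE,np.ones((17,17),np.uint8)); k=cv2.morphologyEx(k,cv2.MORPH_OPEN,np.ones((9,9),np.uint8))
    for q in cv2.findContours(k,cv2.RETR_EXTERNAL,cv2.CHAIN_APPROX_NONE)[0]:
        if cv2.contourArea(q)<1500: continue
        b=q[:,0]; print('handle centre',(np.array(cv2.minAreaRect(q)[0])*.001+[-.15,-.13]).round(3),'size',np.round(cv2.minAreaRect(q)[1]),'rot',round(cv2.minAreaRect(q)[2],1),'x',(b[:,0].min()*.001-.15).round(3),(b[:,0].max()*.001-.15).round(3))
    return im
E
python3 - <<'E'
from h import *
st(); im=scan(); 
m=bot.camera_model('wrist'); print('wrist'); im2=scan('wrist',m=m); 
cv2.imwrite('pics/q.png',np.hstack([im,im2]))
E
```

```text
clock: 23.45
eef_pos: [0.5584, 0.1562, 0.1719]
tool_rot: [-0.256, 0.967, 0.0, -0.001]
ft_force: [1.2, -0.2, -0.4]
grip_width: -0.0001
clock: 24.03
eef_pos: [0.5285, 0.28, 0.1714]
tool_rot: [-0.256, 0.967, -0.001, -0.001]
ft_force: [-0.6, -0.1, 1.4]
grip_width: 0.0484
t 24.03 p [0.5285 0.28   0.1714] Yang 119.6 zax [-0.002 -0.002 -1.   ] F [-0.6 -0.1  1.4] g 0.0484 j [ 0.49  0.47  0.16  1.26 -0.   -0.03]
handle centre [0.005 0.067] size [ 35. 176.] rot 89.5 x -0.083 0.093
handle centre [ 0.007 -0.007] size [ 32. 176.] rot 88.5 x -0.081 0.095
handle centre [ 0.021 -0.076] size [ 36. 147.] rot 88.6 x -0.053 0.094
wrist
handle centre [-0.004  0.068] size [ 37. 156.] rot 90.0 x -0.082 0.074
handle centre [-0.023 -0.002] size [ 29. 115.] rot 88.8 x -0.08 0.035
handle centre [ 0.019 -0.071] size [ 29. 140.] rot 89.3 x -0.051 0.089
```

View pics/q.png

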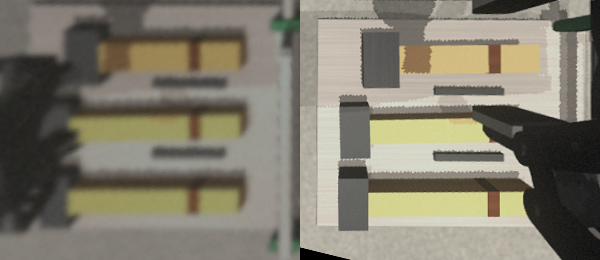

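The colour scan and view show all three hammers unmoved: C's handle spans bed x -51 to +89 mm at y -72 mm. Grip C.

```bash
python3 -m jog '[[[-0.004,-0.003,-0.04,0,0,0,110],[-0.004,-0.003,-0.08,0,0,0,110],[-0.004,-0.003,-0.11,0,0,0,110],[-0.004,-0.003,-0.125,0,0,0,110],[-0.004,-0.003,-0.134,0,0,0,110],[-0.004,-0.003,-0.134,0,0,0,110]]]'
python3 -m jog '[[[0,0,0,0,0,0,255],[0,0,0,0,0,0,255],[0,0,0,0,0,0,255],[0,0,0,0,0,0,255],[0,0,0,0,0,0,255],[0,0,0,0,0,0,255]]]'
python3 -m jog '[[[0,0,0.01,0,0,0,255],[0,0,0.02,0,0,0,255],[0,0,0.04,0,0,0,255],[0,0,0.04,0,0,0,255]]]'
python3 -c "
from h import *
st()"
```

```text
clock: 24.63
eef_pos: [0.5238, 0.2766, 0.0365]
tool_rot: [-0.255, 0.967, -0.001, -0.002]
ft_force: [-0.2, 0.2, 0.3]
grip_width: 0.0486
clock: 25.13
eef_pos: [0.5264, 0.2785, 0.0407]
tool_rot: [-0.256, 0.967, -0.0, 0.002]
ft_force: [0.5, -2.8, 5.8]
grip_width: 0.0263
clock: 25.47
eef_pos: [0.5262, 0.2797, 0.0819]
tool_rot: [-0.257, 0.967, 0.001, 0.002]
ft_force: [1.9, 1.1, -6.1]
grip_width: 0.0263
t 25.47 p [0.5262 0.2797 0.0819] Yang 119.7 zax [ 0.004  0.003 -1.   ] F [ 1.9  1.1 -6.1] g 0.0263 j [ 0.49  0.53  0.01  1.05  0.   -0.03]
```

```bash
python3 -m jog '[[[0,0,0.03,0,0,0,255],[0,-0.01,0.06,0,0,0,255],[-0.005,-0.03,0.08,0,0,-3,255],[-0.01,-0.058,0.085,0,0,-6,255],[-0.016,-0.09,0.085,0,0,-9,255],[-0.022,-0.123,0.085,0,0,-12,255],[-0.028,-0.156,0.085,0,0,-15,255],[-0.034,-0.189,0.085,0,0,-18,255],[-0.04,-0.222,0.085,0,0,-21,255],[-0.046,-0.255,0.085,0,0,-24,255]]]'
python3 -m jog '[[[-0.006,-0.033,0,0,0,-4,255],[-0.012,-0.066,0,0,0,-7,255],[-0.019,-0.099,0,0,0,-10,255],[-0.026,-0.132,0,0,0,-13,255],[-0.033,-0.165,0,0,0,-16,255],[-0.04,-0.198,0,0,0,-19,255],[-0.047,-0.231,0,0,0,-22,255],[-0.054,-0.264,0,0,0,-25,255],[-0.06,-0.297,0,0,0,-28,255],[-0.066,-0.325,0,0,0,-31,255]]]'
python3 -m jog '[[[-0.006,-0.028,0,0,0,-3,255],[-0.012,-0.053,0,0,0,-6,255],[-0.017,-0.075,0,0,0,-9,255],[-0.021,-0.092,0,0,0,-11,255],[-0.023,-0.1,0,0,0,-12,255],[-0.023,-0.102,0,0,0,-12,255],[-0.023,-0.102,0,0,0,-12,255]]]'
python3 - <<'E'
from h import *
st(); m=bot.camera_model('wrist'); snap('wrist','r1.png')
c=np.array([.46,-.3646]);t=np.radians(-37.25);R=np.array([[np.cos(t),-np.sin(t)],[np.sin(t),np.cos(t)]])
for q in[(-.115,-.116,.012),(-.115,.116,.012),(.01,.036,.018),(.01,-.036,.018),(.095,-.036,.018)]:print(q,proj('wrist',[*(c+R@q[:2]),q[2]],m))
E
```

```text
clock: 26.3
eef_pos: [0.4777, 0.0223, 0.1631]
tool_rot: [-0.049, 0.999, 0.0, -0.001]
ft_force: [1.3, -0.9, -7.4]
grip_width: 0.0262
clock: 27.13
eef_pos: [0.4121, -0.3032, 0.1631]
tool_rot: [0.221, 0.975, 0.0, -0.0]
ft_force: [1.2, -0.0, -6.1]
grip_width: 0.0263
clock: 27.72
eef_pos: [0.3897, -0.403, 0.163]
tool_rot: [0.32, 0.948, 0.001, -0.001]
ft_force: [0.2, 0.4, -7.6]
grip_width: 0.0257
t 27.72 p [ 0.3897 -0.403   0.163 ] Yang 52.7 zax [-0.001  0.002 -1.   ] F [ 0.2  0.4 -7.6] g 0.0257 j [-0.8   0.4   0.03  1.2   0.   -0.15]
(-0.115, -0.116, 0.012) [201.9  83.7]
(-0.115, 0.116, 0.012) [478.4  82.8]
(0.01, 0.036, 0.018) [368.2 223.5]
(0.01, -0.036, 0.018) [291.7 223.4]
(0.095, -0.036, 0.018) [288.8 300.9]
```

View pics/r1.png

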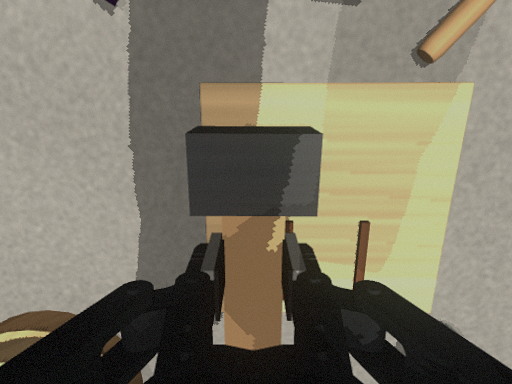

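Rack corners are at (201,83) and (473,83) and rib ends at (290,221) and (364,221), all within 2–4 mm of the estimate. The bay is under the hammer.

```bash
python3 -m jog '[[[0,0,-0.03,0,0,0,255],[0,0,-0.06,0,0,0,255],[0,0,-0.09,0,0,0,255],[0,0,-0.105,0,0,0,255],[0,0,-0.113,0,0,0,255],[0,0,-0.118,0,0,0,255],[0,0,-0.121,0,0,0,255],[0,0,-0.123,0,0,0,255],[0,0,-0.124,0,0,0,255],[0,0,-0.124,0,0,0,255]]]'; python3 -m jog '[[[0,0,-0.001,0,0,0,255],[0,0,-0.002,0,0,0,255],[0,0,-0.002,0,0,0,255]]]'
```

```text
clock: 28.6
eef_pos: [0.3906, -0.4041, 0.0408]
tool_rot: [0.32, 0.948, -0.0, 0.001]
ft_force: [0.3, 0.2, -7.9]
grip_width: 0.0262
clock: 28.85
eef_pos: [0.3903, -0.4041, 0.0388]
tool_rot: [0.32, 0.947, -0.0, 0.001]
ft_force: [0.6, 0.1, -3.8]
grip_width: 0.0261
```

```bash
python3 -m jog '[[[0,0,-0.001,0,0,0,255],[0,0,-0.001,0,0,0,110],[0,0,-0.001,0,0,0,110],[0,0,-0.001,0,0,0,110],[0,0,-0.001,0,0,0,110],[0,0,0.03,0,0,0,110],[0,0,0.06,0,0,0,110],[0,0,0.1,0,0,0,110],[0,0,0.13,0,0,0,110],[0,0,0.13,0,0,0,110]]]'; python3 -m jog '[[[0.04,0.35,0,0,0,33,110],[0.04,0.35,0,0,0,33,110],[0.04,0.35,0,0,0,33,110],[0.04,0.35,0,0,0,33,110],[0.04,0.35,0,0,0,33,110],[0.04,0.35,0,0,0,33,110],[0.04,0.35,0,0,0,33,110],[0.04,0.35,0,0,0,33,110],[0.04,0.35,0,0,0,33,110]]]'; python3 -m jog '[[[0.04,0.38,0,0,0,34,110],[0.04,0.38,0,0,0,34,110],[0.04,0.38,0,0,0,34,110],[0.04,0.38,0,0,0,34,110],[0.04,0.38,0,0,0,34,110],[0.04,0.38,0,0,0,34,110],[0.04,0.38,0,0,0,34,110],[0.04,0.38,0,0,0,34,110],[0.04,0.38,0,0,0,34,110],[0.04,0.38,0,0,0,34,110]]]'
python3 - <<'E'
from h import *
st(); scan();m=bot.camera_model('wrist'); print('wrist');scan('wrist',m=m)
E
```

```text
clock: 29.68
eef_pos: [0.3931, -0.4069, 0.1756]
tool_rot: [0.32, 0.947, -0.003, 0.006]
ft_force: [1.6, -0.5, 0.1]
grip_width: 0.0487
clock: 30.43
eef_pos: [0.4299, -0.0497, 0.1679]
tool_rot: [0.036, 0.999, 0.001, 0.0]
ft_force: [1.0, -0.1, -0.9]
grip_width: 0.049
clock: 31.27
eef_pos: [0.4703, 0.333, 0.1674]
tool_rot: [-0.259, 0.966, 0.002, 0.001]
ft_force: [0.6, 0.8, -0.3]
grip_width: 0.0485
t 31.27 p [0.4703 0.333  0.1674] Yang 120.0 zax [ 0.002  0.004 -1.   ] F [ 0.6  0.8 -0.3] g 0.0485 j [0.62 0.43 0.08 1.22 0.   0.09]
handle centre [0.021 0.046] size [175.  34.] rot 1.0 x -0.067 0.108
handle centre [ 0.008 -0.006] size [ 34. 177.] rot 90.0 x -0.081 0.096
wrist
handle centre [0.019 0.051] size [169.  27.] rot 1.0 x -0.066 0.103
handle centre [ 0.006 -0.001] size [ 24. 169.] rot 90.0 x -0.079 0.09
```

The scan shows hammer 2 was knocked to y ≈ +50 mm, x +14 mm, against the rib. Its head is now close to its neighbour's, so I'll take it first with a narrower opening.

```bash
python3 -m jog '[[[-0.016,0.046,-0.04,0,0,1,147],[-0.016,0.046,-0.04,0,0,1,147],[-0.016,0.046,-0.04,0,0,1,147],[-0.016,0.046,-0.04,0,0,1,147],[-0.016,0.046,-0.04,0,0,1,147]]]'
python3 - <<'E'
from h import *
o=st(); m=bot.camera_model('wrist'); snap('wrist','k1.png')
R=np.array([[np.cos(tP),-np.sin(tP)],[np.sin(tP),np.cos(tP)]])
print('bedpos',R.T@(o['eef_pos'][:2]-cP), proj('wrist',[*o['eef_pos'][:2],.044],m)); scan('wrist',m=m)
E
```

```text
clock: 31.78
eef_pos: [0.4545, 0.3709, 0.1284]
tool_rot: [-0.264, 0.965, -0.0, 0.0]
ft_force: [0.4, -0.2, 0.5]
grip_width: 0.0362
t 31.78 p [0.4545 0.3709 0.1284] Yang 120.6 zax [ 0.001 -0.    -1.   ] F [ 0.4 -0.2  0.5] g 0.0362 j [ 0.68  0.48  0.05  1.15 -0.    0.15]
bedpos [-0.04470387  0.04427046] [251.4 200. ]
handle centre [0.01  0.053] size [154.  24.] rot 1.2 x -0.067 0.087
handle centre [-0.044  0.001] size [73. 27.] rot -0.0 x -0.08 -0.007
```

View pics/k1.png

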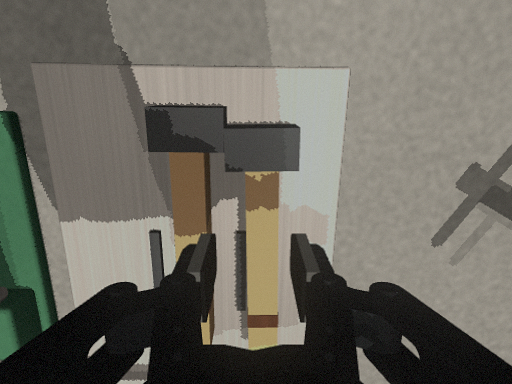

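The wrist view shows the two heads touching side by side. The knocked hammer's axis is at column 263, with the TCP at 251, i.e. 8.5 mm off in y and 4 mm in x.

```bash
python3 -m jog '[[[-0.001,0.009,0,0,0,0,147],[-0.001,0.0095,-0.03,0,0,0,147],[-0.001,0.0095,-0.06,0,0,0,147],[-0.001,0.0095,-0.08,0,0,0,147],[-0.001,0.0095,-0.091,0,0,0,147],[-0.001,0.0095,-0.091,0,0,0,147]]]'
python3 -m jog '[[[0,0,0,0,0,0,255],[0,0,0,0,0,0,255],[0,0,0,0,0,0,255],[0,0,0,0,0,0,255],[0,0,0,0,0,0,255],[0,0,0,0,0,0,255]]]'
python3 -m jog '[[[-0.001,0.002,0.003,0,0,0,255],[-0.001,0.002,0.012,0,0,0,255],[-0.001,0.002,0.022,0,0,0,255],[-0.001,0.002,0.04,0,0,0,255],[-0.001,0.002,0.04,0,0,0,255]]]'
python3 - <<'E'
from h import *
o=st();scan()
c=np.array([.46,-.3646]);t=np.radians(-37.25);R=np.array([[np.cos(t),-np.sin(t)],[np.sin(t),np.cos(t)]])
for y in(-.002,.07):print(c+R@[-.044,y]-o['eef_pos'][:2])
E
```

```text
clock: 32.38
eef_pos: [0.4516, 0.3807, 0.0345]
tool_rot: [-0.264, 0.964, -0.001, -0.002]
ft_force: [-0.9, -0.4, 0.2]
grip_width: 0.0361
clock: 32.88
eef_pos: [0.4532, 0.3823, 0.0375]
tool_rot: [-0.265, 0.964, 0.0, 0.001]
ft_force: [-1.5, -1.2, -3.2]
grip_width: 0.0222
clock: 33.3
eef_pos: [0.454, 0.3858, 0.0811]
tool_rot: [-0.265, 0.964, 0.002, 0.003]
ft_force: [0.6, 1.5, -5.9]
grip_width: 0.0227
t 33.3 p [0.454  0.3858 0.0811] Yang 120.7 zax [ 0.005  0.005 -1.   ] F [ 0.6  1.5 -5.9] g 0.0227 j [0.7  0.53 0.01 1.04 0.   0.17]
handle centre [0.018 0.072] size [ 37. 163.] rot 89.6 x -0.063 0.1
handle centre [ 0.008 -0.007] size [ 33. 177.] rot 90.0 x -0.081 0.096
[-0.03022149 -0.72537623]
[ 0.01335967 -0.66806409]
```

```bash
python3 -m jog '[[[0,0,0.03,0,0,0,255],[0,0,0.06,0,0,0,255],[0,-0.02,0.08,0,0,-3,255],[-0.001,-0.045,0.085,0,0,-6,255],[-0.002,-0.075,0.085,0,0,-9,255],[-0.003,-0.108,0.085,0,0,-12,255],[-0.005,-0.142,0.085,0,0,-15,255],[-0.006,-0.176,0.085,0,0,-18,255],[-0.008,-0.21,0.085,0,0,-21,255],[-0.01,-0.244,0.085,0,0,-24,255]]]'
python3 -m jog '[[[-0.001,-0.034,0,0,0,-4,255],[-0.003,-0.068,0,0,0,-7,255],[-0.004,-0.102,0,0,0,-10,255],[-0.005,-0.136,0,0,0,-13,255],[-0.007,-0.17,0,0,0,-16,255],[-0.008,-0.204,0,0,0,-19,255],[-0.01,-0.238,0,0,0,-22,255],[-0.011,-0.272,0,0,0,-25,255],[-0.012,-0.306,0,0,0,-28,255],[-0.013,-0.34,0,0,0,-31,255]]]'
python3 -m jog '[[[-0.001,-0.034,0,0,0,-3,255],[-0.002,-0.064,0,0,0,-6,255],[-0.004,-0.092,0,0,0,-9,255],[-0.005,-0.115,0,0,0,-11,255],[-0.006,-0.13,0,0,0,-12,255],[-0.007,-0.139,0,0,0,-13,255],[-0.007,-0.141,0,0,0,-13,255],[-0.007,-0.141,0,0,0,-13,255]]]'
python3 - <<'E'
from h import *
o=st(); m=bot.camera_model('wrist'); snap('wrist','r2.png')
c=np.array([.46,-.3646]);t=np.radians(-37.25);R=np.array([[np.cos(t),-np.sin(t)],[np.sin(t),np.cos(t)]])
print('delta',c+R@[-.044,-.002]-o['eef_pos'][:2])
E
```

```text
clock: 34.18
eef_pos: [0.4412, 0.1383, 0.1615]
tool_rot: [-0.057, 0.998, -0.0, -0.0]
ft_force: [0.4, -1.2, -6.3]
grip_width: 0.0224
clock: 35.02
eef_pos: [0.4282, -0.2016, 0.1616]
tool_rot: [0.212, 0.977, 0.0, 0.0]
ft_force: [1.1, 0.7, -6.8]
grip_width: 0.0228
clock: 35.68
eef_pos: [0.4217, -0.3405, 0.1614]
tool_rot: [0.32, 0.948, 0.001, -0.0]
ft_force: [-0.5, 0.6, -7.0]
grip_width: 0.0222
t 35.68 p [ 0.4217 -0.3405  0.1614] Yang 52.7 zax [-0.     0.001 -1.   ] F [-0.5  0.6 -7. ] g 0.0222 j [-0.68  0.37 -0.02  1.18  0.   -0.03]
delta [0.00206659 0.00097957]
```

View pics/r2.png

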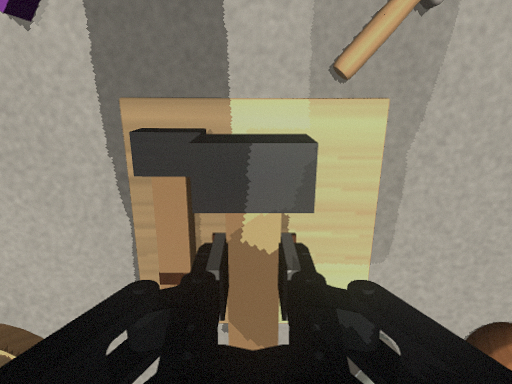

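C lies straight in its bay (head columns 132–206) with the held hammer centred over the middle bay (board columns 121–388). Shift 4 mm away from C, then lower.

```bash
python3 -m jog '[[[0.004,0.004,-0.03,0,0,0,255],[0.004,0.004,-0.06,0,0,0,255],[0.004,0.004,-0.09,0,0,0,255],[0.004,0.004,-0.105,0,0,0,255],[0.004,0.004,-0.113,0,0,0,255],[0.004,0.004,-0.118,0,0,0,255],[0.004,0.004,-0.121,0,0,0,255],[0.004,0.004,-0.123,0,0,0,255],[0.004,0.004,-0.124,0,0,0,255],[0.004,0.004,-0.124,0,0,0,255]]]'; python3 -m jog '[[[0,0,-0.001,0,0,0,255],[0,0,-0.002,0,0,0,255],[0,0,-0.002,0,0,0,255]]]'
```

```text
clock: 36.57
eef_pos: [0.4266, -0.3375, 0.0388]
tool_rot: [0.32, 0.948, -0.0, 0.001]
ft_force: [-0.0, 1.3, -6.0]
grip_width: 0.022
clock: 36.82
eef_pos: [0.4259, -0.3372, 0.036]
tool_rot: [0.32, 0.947, -0.0, 0.0]
ft_force: [-0.6, 0.6, -7.8]
grip_width: 0.0226
```

```bash
python3 -m jog '[[[0,0,-0.001,0,0,0,255],[0,0,-0.002,0,0,0,255],[0,0,-0.002,0,0,0,255]]]'
```

```text
clock: 37.07
eef_pos: [0.4261, -0.3373, 0.0355]
tool_rot: [0.32, 0.947, -0.0, 0.001]
ft_force: [-2.9, 1.3, 4.9]
grip_width: 0.0221
```

```bash
python3 -m jog '[[[0,0,0,0,0,0,147],[0,0,0,0,0,0,147],[0,0,0,0,0,0,147],[0,0,0,0,0,0,147],[0,0,0.03,0,0,0,147],[0,0,0.06,0,0,0,147],[0,0,0.1,0,0,0,147],[0,0,0.13,0,0,0,147],[0,0,0.13,0,0,0,147]]]'; python3 -m jog '[[[0.022,0.33,0,0,0,33,147],[0.022,0.33,0,0,0,33,147],[0.022,0.33,0,0,0,33,147],[0.022,0.33,0,0,0,33,147],[0.022,0.33,0,0,0,33,147],[0.022,0.33,0,0,0,33,147],[0.022,0.33,0,0,0,33,147],[0.022,0.33,0,0,0,33,147],[0.022,0.33,0,0,0,33,147]]]'; python3 -m jog '[[[0.021,0.336,0,0,0,34,110],[0.021,0.336,0,0,0,34,110],[0.021,0.336,0,0,0,34,110],[0.021,0.336,0,0,0,34,110],[0.021,0.336,0,0,0,34,110],[0.021,0.336,0,0,0,34,110],[0.021,0.336,0,0,0,34,110],[0.021,0.336,0,0,0,34,110],[0.021,0.336,0,0,0,34,110],[0.021,0.336,0,0,0,34,110]]]'
python3 - <<'E'
from h import *
o=st(); scan();m=bot.camera_model('wrist'); print('wrist');scan('wrist',m=m)
R=np.array([[np.cos(tP),-np.sin(tP)],[np.sin(tP),np.cos(tP)]])
print('bedpos',R.T@(o['eef_pos'][:2]-cP),'delta to -.053,0', cP+R@[-.053,-.0]-o['eef_pos'][:2])
E
```

```text
clock: 37.82
eef_pos: [0.4296, -0.3399, 0.1713]
tool_rot: [0.32, 0.947, -0.002, 0.006]
ft_force: [1.2, -0.7, 1.0]
grip_width: 0.036
clock: 38.57
eef_pos: [0.4481, -0.0009, 0.1637]
tool_rot: [0.033, 0.999, 0.001, 0.0]
ft_force: [-0.2, -0.6, 0.4]
grip_width: 0.0364
clock: 39.4
eef_pos: [0.4688, 0.331, 0.1628]
tool_rot: [-0.258, 0.966, -0.0, -0.0]
ft_force: [0.5, -0.2, -0.6]
grip_width: 0.0484
t 39.4 p [0.4688 0.331  0.1628] Yang 119.9 zax [-0. -0. -1.] F [ 0.5 -0.2 -0.6] g 0.0484 j [ 0.61  0.43  0.07  1.21 -0.    0.09]
handle centre [ 0.007 -0.007] size [176.  32.] rot -0.0 x -0.081 0.095
wrist
handle centre [ 0.006 -0.001] size [ 24. 169.] rot 90.0 x -0.079 0.09
bedpos [-0.05220359  0.00255271] delta to -.053,0 [ 0.00058209 -0.00260993]
```

Hammer 1 is still in place. Grip it and carry it to the last rack bay.

```bash
python3 -m jog '[[[0.001,-0.003,-0.04,0,0,0,110],[0.001,-0.003,-0.08,0,0,0,110],[0.001,-0.003,-0.105,0,0,0,110],[0.001,-0.003,-0.117,0,0,0,110],[0.001,-0.003,-0.126,0,0,0,110],[0.001,-0.003,-0.126,0,0,0,110]]]'
python3 -m jog '[[[0,0,0,0,0,0,255],[0,0,0,0,0,0,255],[0,0,0,0,0,0,255],[0,0,0,0,0,0,255],[0,0,0,0,0,0,255],[0,0,0,0,0,0,255]]]'
python3 -m jog '[[[0,0,0.01,0,0,0,255],[0,0,0.02,0,0,0,255],[0,0,0.04,0,0,0,255],[0,0,0.04,0,0,0,255]]]'
python3 - <<'E'
from h import *
o=st()
c=np.array([.46,-.3646]);t=np.radians(-37.25);R=np.array([[np.cos(t),-np.sin(t)],[np.sin(t),np.cos(t)]])
print(c+R@[-.044,.072]-o['eef_pos'][:2])
E
```

```text
clock: 40.0
eef_pos: [0.469, 0.3233, 0.036]
tool_rot: [-0.255, 0.967, -0.001, -0.002]
ft_force: [-0.4, -0.4, -0.2]
grip_width: 0.0485
clock: 40.5
eef_pos: [0.4711, 0.3263, 0.0397]
tool_rot: [-0.256, 0.967, 0.0, 0.002]
ft_force: [-0.9, -1.7, 6.3]
grip_width: 0.0221
clock: 40.83
eef_pos: [0.4716, 0.3273, 0.0814]
tool_rot: [-0.256, 0.967, 0.001, 0.003]
ft_force: [1.6, 1.3, -3.9]
grip_width: 0.0223
t 40.83 p [0.4716 0.3273 0.0814] Yang 119.7 zax [ 0.005  0.003 -1.   ] F [ 1.6  1.3 -3.9] g 0.0223 j [ 0.61  0.49 -0.05  1.02  0.    0.09]
[-0.00308875 -0.60799739]
```

```bash
python3 -m jog '[[[0,0,0.03,0,0,0,255],[0,0,0.06,0,0,0,255],[0,-0.02,0.08,0,0,-3,255],[0,-0.045,0.085,0,0,-6,255],[0,-0.075,0.085,0,0,-9,255],[0,-0.105,0.085,0,0,-12,255],[0,-0.135,0.085,0,0,-15,255],[0,-0.165,0.085,0,0,-18,255],[0,-0.195,0.085,0,0,-21,255],[0,-0.225,0.085,0,0,-24,255]]]'
python3 -m jog '[[[0,-0.03,0,0,0,-4,255],[0,-0.06,0,0,0,-8,255],[0,-0.09,0,0,0,-12,255],[0,-0.12,0,0,0,-16,255],[0,-0.15,0,0,0,-19,255],[0,-0.18,0,0,0,-22,255],[0,-0.21,0,0,0,-25,255],[0,-0.24,0,0,0,-28,255],[0,-0.27,0,0,0,-31,255],[0,-0.295,0,0,0,-34,255]]]'
python3 -m jog '[[[0,-0.025,0,0,0,-3,255],[0,-0.047,0,0,0,-5,255],[0,-0.065,0,0,0,-7,255],[0,-0.078,0,0,0,-9,255],[0,-0.084,0,0,0,-9,255],[0,-0.086,0,0,0,-9,255],[0,-0.086,0,0,0,-9,255]]]'
python3 - <<'E'
from h import *
o=st(); m=bot.camera_model('wrist'); snap('wrist','r3.png')
c=np.array([.46,-.3646]);t=np.radians(-37.25);R=np.array([[np.cos(t),-np.sin(t)],[np.sin(t),np.cos(t)]])
print('delta',c+R@[-.044,.072]-o['eef_pos'][:2])
E
```

```text
clock: 41.67
eef_pos: [0.4693, 0.0996, 0.1624]
tool_rot: [-0.049, 0.999, -0.0, -0.0]
ft_force: [1.4, -0.3, -4.7]
grip_width: 0.0224
clock: 42.5
eef_pos: [0.4695, -0.196, 0.1623]
tool_rot: [0.246, 0.969, -0.0, -0.0]
ft_force: [1.0, -0.0, -4.4]
grip_width: 0.0226
clock: 43.08
eef_pos: [0.4697, -0.2797, 0.1624]
tool_rot: [0.32, 0.948, 0.0, -0.0]
ft_force: [-0.5, -0.6, -5.6]
grip_width: 0.0221
t 43.08 p [ 0.4697 -0.2797  0.1624] Yang 52.7 zax [-0.001  0.001 -1.   ] F [-0.5 -0.6 -5.6] g 0.0221 j [-0.54  0.38 -0.01  1.19  0.    0.11]
delta [-0.00117987 -0.00096568]
```

View pics/r3.png

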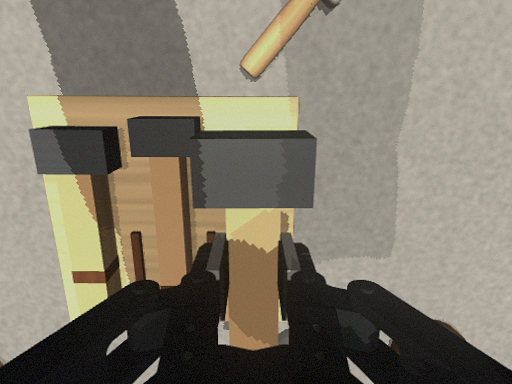

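```bash
python3 -m jog '[[[-0.002,-0.002,-0.03,0,0,0,255],[-0.002,-0.002,-0.06,0,0,0,255],[-0.002,-0.002,-0.09,0,0,0,255],[-0.002,-0.002,-0.105,0,0,0,255],[-0.002,-0.002,-0.112,0,0,0,255],[-0.002,-0.002,-0.117,0,0,0,255],[-0.002,-0.002,-0.12,0,0,0,255],[-0.002,-0.002,-0.122,0,0,0,255],[-0.002,-0.002,-0.1235,0,0,0,255],[-0.002,-0.002,-0.1235,0,0,0,255]]]'; python3 -m jog '[[[0,0,-0.001,0,0,0,255],[0,0,-0.002,0,0,0,255],[0,0,-0.002,0,0,0,255]]]'
```

```text
clock: 43.97
eef_pos: [0.4686, -0.2824, 0.0402]
tool_rot: [0.32, 0.948, -0.0, 0.001]
ft_force: [0.4, -1.1, -4.6]
grip_width: 0.0218
clock: 44.22
eef_pos: [0.4683, -0.2824, 0.0378]
tool_rot: [0.32, 0.947, -0.0, 0.001]
ft_force: [0.1, 0.0, -5.5]
grip_width: 0.022
```

```bash
python3 -m jog '[[[0,0,-0.001,0,0,0,255],[0,0,-0.002,0,0,0,255],[0,0,-0.002,0,0,0,255]]]'; python3 -m jog '[[[0,0,0,0,0,0,140],[0,0,0,0,0,0,140],[0,0,0,0,0,0,140],[0,0,0,0,0,0,140],[0,0,0.03,0,0,0,140],[0,0,0.06,0,0,0,140],[0,0,0.1,0,0,0,140],[0,0,0.14,0,0,0,140],[0,0,0.14,0,0,0,140]]]'; python3 -m jog '[[[-0.06,0.2,0.02,0,0,0,140],[-0.06,0.2,0.02,0,0,0,140],[-0.06,0.2,0.02,0,0,0,140],[-0.06,0.2,0.02,0,0,0,140],[-0.06,0.2,0.02,0,0,0,140],[-0.06,0.2,0.02,0,0,0,140],[-0.06,0.2,0.02,0,0,0,140],[-0.06,0.2,0.02,0,0,0,140]]]'
python3 - <<'E'
from h import *
st();a=bot.camera('scene');b=bot.camera('side')
cv2.imwrite('pics/f.png',np.vstack([cv2.convertScaleAbs(cv2.resize(i,(400,300),fx=1,fy=1,interpolation=cv2.INTER_CUBIC),alpha=1.4) for i in (a[100:250,90:290],b[100:250,220:420])]))
E
```

```text
clock: 44.47
eef_pos: [0.4683, -0.2824, 0.0377]
tool_rot: [0.32, 0.947, -0.0, 0.001]
ft_force: [-4.5, 2.5, 10.0]
grip_width: 0.0223
clock: 45.22
eef_pos: [0.4723, -0.2847, 0.184]
tool_rot: [0.32, 0.947, -0.002, 0.008]
ft_force: [1.5, -1.0, 1.0]
grip_width: 0.0382
clock: 45.88
eef_pos: [0.4084, -0.0821, 0.1955]
tool_rot: [0.319, 0.948, -0.0, 0.001]
ft_force: [0.4, -0.4, -0.2]
grip_width: 0.0384
t 45.88 p [ 0.4084 -0.0821  0.1955] Yang 52.8 zax [ 0.001 -0.001 -1.   ] F [ 0.4 -0.4 -0.2] g 0.0384 j [-0.2   0.1  -0.28  1.19 -0.    0.45]
```

I've reached the picture limit, so I'll check by code: dark heads and brown stripes rectified into the rack frame.

Run:
```python
from h import *
c=np.array([.46,-.3646]);t=np.radians(-37.25)
im=scan(z=.042,c=c,t=t)
h=cv2.cvtColor(im,cv2.COLOR_BGR2HSV); g=im.max(2)
print('V pct',np.percentile(g,[2,10,25,50,75]))
for n,k in(('dark',cv2.inRange(h,(0,0,0),(179,90,70))),('stripe',cv2.inRange(h,(0,90,30),(13,255,160)))):
    k=cv2.morphologyEx(k,cv2.MORPH_OPEN,np.ones((4,4),np.uint8))
    _,_,s,ce=cv2.connectedComponentsWithStats(k)
    for a,b in zip(s[1:],ce[1:]):
        if a[4]>60: print(n,(b*.001+[-.15,-.13]).round(3),'box x',round(a[0]*.001-.15,3),'y',round(a[1]*.001-.13,3),'wh',a[2:4],'area',a[4])
```

```text
handle centre [-0.019  0.02 ] size [217. 262.] rot 90.0 x -0.15 0.112
V pct [ 55.  80. 100. 125. 139.]
dark [-0.065 -0.037] box x -0.082 y -0.052 wh [35 34] area 994
dark [-0.08   0.004] box x -0.083 y -0.004 wh [ 7 17] area 89
dark [-0.077  0.035] box x -0.091 y 0.02 wh [29 33] area 811
dark [-0.081  0.089] box x -0.094 y 0.055 wh [32 62] area 1509
```

Run:
```python
from h import *
c=np.array([.46,-.3646]);t=np.radians(-37.25)
im=scan(z=.042,c=c,t=t); 
h=cv2.cvtColor(im,cv2.COLOR_BGR2HSV).astype(int)
for y in range(-96,117,8): print(y,' '.join(f"{h[y+130,x+150,0]:3d}/{h[y+130,x+150,1]:3d}/{h[y+130,x+150,2]:3d}" for x in (-105,-95,-85,-75,-65,-55,-30,0,30,50,60,70,80,95)))
```

```text
handle centre [-0.019  0.02 ] size [262. 218.] rot 0.0 x -0.15 0.112
-96  20/ 25/124  21/ 26/127  18/ 15/ 83  20/ 19/ 80  10/ 10/ 78  15/ 19/ 81  21/ 29/124  21/ 29/124  19/ 28/127  21/ 29/125  21/ 28/126  19/ 29/125  18/ 25/123  18/ 27/124
-88  30/ 62/136  31/ 52/141  30/ 25/ 81  30/  4/ 72  20/ 11/ 72  23/ 36/ 84  27/ 77/142  28/ 75/140  27/ 73/137  26/ 76/130  29/ 67/141  28/ 70/139  28/ 71/140  32/ 59/143
-80  30/ 71/147  33/ 70/152  33/ 27/ 85  20/ 11/ 70  10/ 11/ 72  25/ 51/ 95  27/ 99/149  28/ 97/150  28/100/151  26/102/137  28/ 99/150  28/ 97/150  28/ 99/150  33/ 74/156
-72  31/ 65/145  33/ 67/153  33/ 30/ 86  15/  7/ 71  20/ 11/ 72  26/ 60/102  27/105/150  27/100/150  28/ 99/150  26/105/139  28/101/149  28/ 99/149  28/ 99/150  33/ 78/154
-64  31/ 70/145  34/ 69/152  30/ 30/ 84  15/  7/ 71  30/  7/ 71  27/ 56/ 96  27/101/142  27/101/142  28/103/141  26/105/129  28/101/142  27/100/140  28/101/142  32/ 78/150
-56  32/ 70/145  33/ 68/153  27/ 33/ 84  10/ 11/ 70  15/  7/ 72  21/ 34/ 75  21/106/ 96  21/111/ 94  22/106/ 96  19/103/ 84  21/106/ 96  20/103/ 94  20/106/ 94  31/ 78/147
[... 2896 characters left out ...]
38  27/ 99/136
88  17/100/112  23/ 51/ 65  24/ 24/ 54  30/ 19/ 54  17/ 93/ 74  17/105/ 80  19/102/ 90  18/107/ 88  20/106/ 91  17/ 92/ 75  15/108/ 66  19/106/ 87  21/109/ 91  19/106/ 91
96  17/ 99/116  16/ 67/ 65  24/ 26/ 49  30/ 10/ 50  17/ 86/ 62  16/101/ 73  16/100/ 82  18/104/ 81  19/106/ 82  15/110/ 74  18/ 90/ 62  17/104/ 83  17/106/ 84  17/106/ 84
104  18/ 99/118  18/ 96/ 74  36/ 28/ 45  26/ 40/ 45  17/ 77/ 66  19/110/ 93  20/ 99/106  22/101/119  21/100/120  22/ 98/112  23/ 86/104  23/ 94/117  28/ 81/120  27/ 84/119
112  17/102/115  18/100/ 94  20/ 58/ 53  16/ 52/ 54  19/ 95/ 75  18/111/120  19/104/123  30/ 83/147  29/ 84/149  31/ 82/149  31/ 80/150  30/ 79/148  34/ 66/154  33/ 69/152
```

The rectified colours show three straight handles at rack y ≈ -73, +2 and +73 mm, with heads at x ≈ -97 to -55 (middles near x = 0). All lie level between the ribs.

```bash
python3 -c "
from h import *
print(bot.job_done())"
```

```text
the job is handed in; nothing more can be done
None
```

I laid all three hammers in the press bays, pressed the pedal to its stop twice, then moved each hammer to its own rack bay. I handed the job in at about 46 s on the robot's clock; it reported no verdict.

- **Press bed:** before stamping, the butts measured about 88–89 mm along the bed and the hammers lay within 2° of the bays.
- **Pedal:** the force rose to about 27 N at each press with no further travel. I saw it fully up between presses; after the second release I had no close view of it.
- **Knock:** one hammer was knocked about 2 cm against a neighbour between leaving the press and the rack moves. I spotted it in the scan and picked it up first, with a narrower finger opening.
- **Rack:** the final check was by image code only, because the picture limit was reached and the last picture was refused. It shows straight handles at y ≈ -73, +2 and +73 mm, with middles near x = 0 and heads towards the robot. My first threshold for the heads caught only parts of them, so I read the raw colour profile instead, and it agreed with the planned places.
- **Not measured:** I did not re-measure the bystanders at the end. I saw no contact with them in the pictures or in the forces.

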